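Hold a hinge ready for its pin

ROBOT

A 7-joint arm with a two-finger parallel gripper is mounted at the origin on the work surface. World frame = base frame: x ahead of the robot, y to its left, z up, the work surface at z = 0. Lengths are in mm, angles in degrees, forces in N, time in s.
With the tool pointing down it reaches from about 400 to 925 mm from the base axis. Payload 4.1 kg.
Tool frame: the origin (TCP) lies at the very end of the fingers, on their centre line; the grasp point (between the pads) lies 19 mm behind it; y points along the fingers, x is the direction in which the jaws open and shut, and the axes are right-handed (so a half turn about y gives the same grasp; the last joint's range is limited). The gripper opens to 85 mm and grips with 20 to 120 N. Pads are 22 mm wide; open, the fingers measure 114 mm over their backs; the gripper's body (76 mm by 85 mm) begins 54 mm behind the grasp point. The pads swing forward as they close: fully open they stand 13 mm farther back than shut.
Start: joints at [61.306, 22.827, 2.584, 88.041, -1.071, 69.15, -2.905], TCP at [254.238, -598.253, 231.347] pointing down, gripper open.
Joint ranges: [-161.44, 161.44], [-28.35, 127.94], [-78.24, 83.42], [0, 140.83], [-78.03, 258.03], [13.02, 114.36], [-168.23, 168.23]. Speed limits (degrees/s): [147.25, 147.25, 180, 180, 180, 180, 180].

INTERFACE

Orientations are given as [roll, pitch, yaw] about the fixed x, y, z axes, in that order (R = Rz(yaw) Ry(pitch) Rx(roll)).
In Python, from rig import readout, camera, arm, recognise, place_of gives the robot as it stands.
- The arm moves only by the shell command python3 -m creep 'ROWS' [FORCE]. ROWS is JSON, a list of rows, each a list of 5 numbers: the shift along the tool's x, y, z in m, then the turn about the tool's y in units of 6 degrees (1.0 is 6 degrees), then the closure, from 0 (fully open) to 1 (shut). A call has 1 to 10 rows; each row shifts and turns the commanded pose from where the row before left it, along the tool's axes as they then stand; what a row does not reach is not made up. A row lasts 1/8 s, in which the tool goes at most 62.5 mm and 10.7 degrees, less where a joint would pass 70% of its speed; a pose out of reach is approached as far as the arm can. A call with a gripper value outside its range is refused whole. The fingers move at their own pace and stop on an object; FORCE is the grip in N (left out, the last holds). Time passes only in rows, so rows that do not move let the fingers close. It gives the time, the measured TCP pose, the force and the opening at its end, in the units of the state.
- readout.get_state(): the state, without advancing time (a new reading comes with each control period).
- camera(name): name is "scene" or "top" or "wrist"; returns a dict with "image" (420x560x3 uint8, blue, green, red), "camera_matrix" (3x3 intrinsics, pixels), "R" (3x3) and "t" (3): a world point X has camera coordinates R X + t. Camera axes: x right, y down, z forward; pixel columns grow to the right and rows downward; lengths in mm; the calibration is good to about 2 mm. The wrist camera is an equidistant fisheye: a pixel r from the principal point sees the ray r / f radians off the axis. A picture is of the moment at which its call begins. There is no depth.
- arm.sign_off(): hands the job in, once; it reports no verdict.
Trained networks look in the newest picture that a camera, given by its name, has taken for a name from the list of things; names that differ only in an ending like _2 or _b are one class to them, and where a whole thing is asked for, a point or a joint stands for the part that bears it (a point fixed in the world has none). Each returns a list of dicts, best first, with "conf" (0 to 1); they miss things now and then, are a little off and sometimes report something else, mostly with a low value. They report only what shows in the picture. A call takes as long as a camera call. They do not tell look-alikes from the thing itself.
- recognise(camera, label): "point" ([column, row] in pixels, amid what is visible of it).
- place_of(camera, label): "point" ([column, row] in pixels: a listed point, or the origin of a listed thing).
The state is a dict: "time": time; "joint_pos": joint angles; "joint_velocities": joint speeds; "effort": joint torques, N m; "ee_pos": TCP position; "ee_rot": TCP orientation; "ft_force": force on the tool from outside, world axes, zero at the start; "ft_torque": the same for the moment, N m; "gripper_width": opening from 0.0 (shut) to 1.0 (fully open).
Only numpy, scipy, OpenCV 4.12 (cv2) and the standard library are available. Lean on these libraries where they do the work, as an engineer would, in place of code of your own. Each camera call takes 0.05 s, during which the arm holds its last target.

TASK

Take the lid off the blue parts box and lay it flat on a free part of the bench, then take the small dark door block out of the box and bring its hinge knuckle between the two knuckles on the jamb block, with the door block level and square to the jamb, so that the three holes line up as one straight bore for the pin. Finish while holding it there in the air with the gripper, hinge opened out flat, not leaning on the jamb, so that somebody else can push the pin in. Leave the other things on the bench where they are.

Things in the scene. Friction and masses are not known exactly. Their poses are not given: they have to be found in the camera images.
- parts_box: blue open-topped box fixed to the bench, 152 x 152 mm outside, 62 mm high, walls and floor 6 mm; a cork rest 50 (x) x 40 (y) x 14 mm high is fixed on the middle of its floor. Origin: centre of its underside, on the bench; z up. It and the jamb block stand one on each side of the robot's centre line, either way round; the bench midway between them, 0.4 to 0.6 m ahead of the robot, is free.
- lid: loose plywood lid on the parts box, about 0.25 kg. Top board 160 x 160 x 8 mm; under it a board 128 x 128 x 8 mm sits in the box mouth (6 mm play each way); orange bar handle on top, 80 mm along x, 18 mm wide (y), 26 mm high. Origin: centre of the lowest face; handle spans 16 to 42 mm above it. Origin 54 mm above the bench when on the box, 0 when flat on the bench.
- door_block: loose dark wooden block (edge piece of a cabinet door), 80 (x) x 56 (y) x 18 mm high, about 0.16 kg, steel hinge leaf 3 mm thick on top. It lies in the box on the cork rest, underside 20 mm above the bench, knuckle end roughly away from the robot. Origin: centre of the wood's underside; x towards the knuckle, y along the hinge axis, z up. Can be pinched across its 56 mm width.
- door_bore (a point): centre of the hole of the door block's single steel knuckle: 53 mm ahead (+x) of the door block's origin and 19.5 mm above it. The knuckle is a tube along y, 20 mm long, 18 mm outside, 10 mm hole, standing off the wood by a narrow strap. Axes as the door block's.
- jamb: jamb block fixed to the bench: timber 44 (x) x 110 (y) mm, top 60 mm above the bench, on a grey base plate 6 mm thick that sticks out behind (+x) of it; a steel hinge leaf on its top carries two knuckles on the side facing the robot (-x). Origin: under the timber's middle, on the bench; y along the hinge axis, z up.
- jamb_bore (a point): where the door block's hole belongs: on the hinge axis, midway between the jamb's two knuckles, 35 mm in front (-x) of the jamb's origin, 61.5 mm above the bench; axes as the jamb's. Jamb knuckles: tubes along y, 20 mm long, 18 mm outside, 10 mm hole, 26 mm gap between, open above, below and in front. When matched, door_bore is here, axes parallel, door block's underside 42 mm above the bench.
- pin: bystander: the loose hinge pin, plain steel, 6 mm diameter, 78 mm long, lying on the bench along its y; origin under its middle. Not used by you.
- screwdriver: bystander: a screwdriver lying on the bench
- try_square: bystander: a small try square with dark wooden stock (90 x 16 x 20 mm high) and steel blade (100 mm), lying on the right of the bench; origin under the stock's middle
- glue: bystander: white glue bottle with orange nozzle, 58 mm diameter, 162 mm high, standing at the back of the bench
- jar: bystander: glass jar with red cap, 60 mm diameter, 75 mm high, standing at the back of the bench
- mallet: bystander: a hammer lying at the back of the bench
- sanding_block: bystander: cork sanding block, 100 x 60 x 35 mm, lying on the left of the bench
There are look-alikes about, which are no part of the job. Leave any yellow look-alike of the lid alone.

How it is judged:
By the outcome, as a careful person would: the job done as asked, in the order asked, and still so for the second after the job is handed in, while the arm keeps its last pose, push and grip.
It also fails if it takes over 64 s, if anything falls off the work surface, if the arm or the gripper's body presses on something with over 40 N, if the wrist force passes 120 N, or if a joint passes its speed limit or range.

## Working session

There is one attempt and no reset: what is moved stays moved. The work goes in short steps, Python scripts to look and compute and a shell command to move; the robot and the scene stay as the last step left them, time stands still between calls to the robot, and variables do not carry over. Pictures are saved under pics/ and viewed, and the job is handed in when it is done.

```bash
ls; mkdir -p pics; cat > h.py <<'E'
import numpy as np, cv2, json
from rig import readout, camera, arm, recognise, place_of
from scipy.spatial.transform import Rotation as Ro
def st():
    s=readout.get_state(); return s
def snap(n,f):
    c=camera(n); cv2.imwrite('pics/'+f,c['image']); 
    np.savez('pics/'+f+'.npz',K=c['camera_matrix'],R=c['R'],t=c['t']); return c
def proj(c,X,fish=False):
    X=np.atleast_2d(X); p=X@np.array(c['R']).T+np.array(c['t']).ravel(); K=np.array(c['camera_matrix'])
    if fish:
        r=np.hypot(p[:,0],p[:,1]); th=np.arctan2(r,p[:,2]); k=th/np.maximum(r,1e-9)
        return np.c_[K[0,0]*p[:,0]*k+K[0,2],K[1,1]*p[:,1]*k+K[1,2]]
    return np.c_[K[0,0]*p[:,0]/p[:,2]+K[0,2],K[1,1]*p[:,1]/p[:,2]+K[1,2]]
def ray(c,uv,fish=False):
    K=np.array(c['camera_matrix']);R=np.array(c['R']);t=np.array(c['t']).ravel()
    x=(uv[0]-K[0,2])/K[0,0]; y=(uv[1]-K[1,2])/K[1,1]
    if fish:
        th=np.hypot(x,y); s=np.sin(th)/max(th,1e-9); d=np.array([x*s,y*s,np.cos(th)])
    else: d=np.array([x,y,1.])
    return -R.T@t, R.T@d
def atz(c,uv,z,fish=False):
    o,d=ray(c,uv,fish); return o+d*(z-o[2])/d[2]
E
python3 - <<'E'
from h import *
s=st(); print({k:np.round(v,2) for k,v in s.items()})
for n in ['scene','top','wrist']:
    c=snap(n,n+'0.png'); print(n,np.round(-np.array(c['R']).T@np.array(c['t']).ravel()), np.array(c['camera_matrix'])[0])
    for l in ['parts_box','lid','jamb_bore','jamb','door_block','pin','screwdriver','try_square','sanding_block','glue','jar','mallet']:
        print(n,l,[(round(d['conf'],2),np.round(d['point'],1).tolist()) for d in place_of(n,l)][:4])
E
```

```text
pics
{'time': np.float64(0.0), 'joint_pos': array([61.31, 22.87,  2.58, 88.11, -1.07, 69.15, -2.9 ]), 'joint_velocities': array([ 0.06, -0.01,  0.04, -0.02, -0.04,  0.02,  0.04]), 'effort': array([ 0.000e+00, -4.751e+01,  1.360e+00, -2.542e+01,  1.000e-02,
        1.000e-02,  0.000e+00]), 'ee_pos': array([ 253.97, -597.64,  230.26]), 'ee_rot': array([-90.01,   0.11, -66.97]), 'ft_force': array([ 0.2 ,  0.21, -0.26]), 'ft_torque': array([0.01, 0.01, 0.  ]), 'gripper_width': np.float64(1.0)}
scene [1243.  -34.  884.] [379.07836843   0.         281.02500371]
scene parts_box [(0.69, [382.9, 207.8])]
scene lid [(0.77, [386.4, 194.4]), (0.71, [354.0, 150.9])]
scene jamb_bore [(0.87, [180.6, 192.8])]
scene jamb [(0.77, [187.5, 215.6])]
scene door_block [(0.44, [93.9, 216.6])]
scene pin [(0.38, [295.3, 253.6]), (0.34, [394.8, 278.5])]
scene screwdriver [(0.6, [245.4, 281.8])]
scene try_square [(0.72, [92.9, 215.8]), (0.62, [188.9, 216.0])]
scene sanding_block [(0.9, [457.8, 186.0])]
scene glue [(0.69, [171.8, 277.2]), (0.65, [380.5, 206.2])]
scene jar [(0.6, [311.9, 282.2]), (0.49, [382.1, 208.6])]
scene mallet [(0.88, [397.5, 277.5])]
top [ 275.   -6. 1551.] [405.80936218   0.         285.13572651]
top parts_box []
top lid [(0.97, [202.6, 206.7]), (0.59, [212.5, 273.9])]
top jamb_bore [(0.88, [361.6, 218.7]), (0.29, [269.0, 148.3])]
top jamb [(0.88, [356.2, 207.0])]
top door_block []
top pin [(0.35, [275.6, 173.4])]
top screwdriver [(0.53, [314.7, 156.6])]
top try_square []
top sanding_block [(0.55, [135.0, 225.9])]
top glue [(0.73, [360.2, 160.7])]
top jar [(0.64, [358.4, 160.3]), (0.62, [269.8, 146.2])]
top mallet [(0.76, [212.3, 147.8])]
wrist [ 330. -567.  375.] [325.1922621    0.         283.85586415]
wrist parts_box []
wrist lid []
wrist jamb_bore []
wrist jamb []
wrist door_block []
wrist pin []
wrist screwdriver []
wrist try_square []
wrist sanding_block []
wrist glue []
wrist jar []
wrist mallet []
```

View pics/scene0.png

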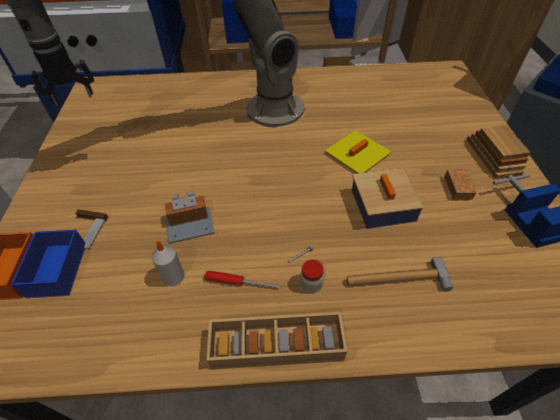

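View pics/top0.png

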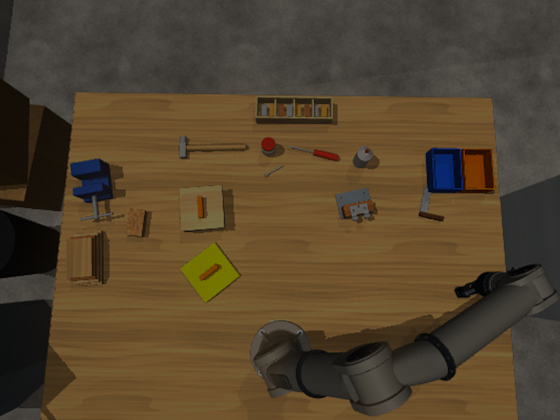

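```bash
python3 - <<'E'
import cv2
a=cv2.imread('pics/top0.png'); cv2.imwrite('pics/topc.png',cv2.resize(a[130:300,150:410],None,fx=3,fy=3,interpolation=cv2.INTER_CUBIC))
E
```

```text
(no output)
```

View pics/topc.png

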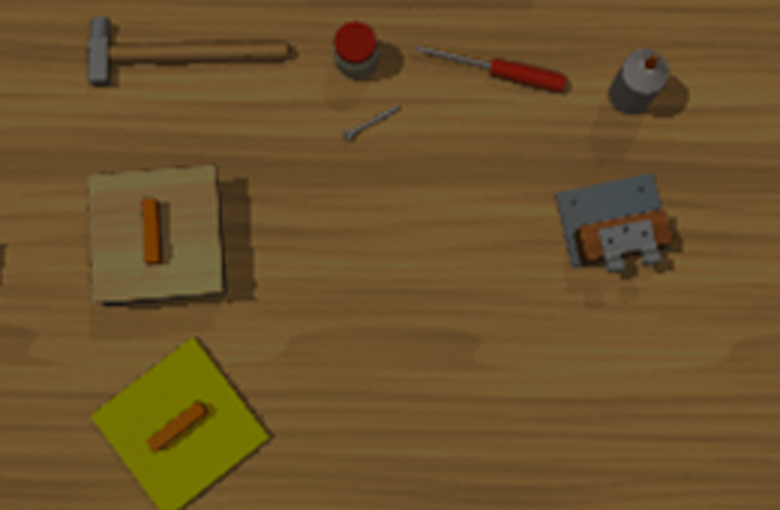

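The real lid is the pale plywood one on the blue box (top 202,207; scene 386,195). It could be confused with the yellow lid on the bench (top 211,272; scene 357,151). The other blue tray (top 445,170) and the try square at (430,210) are also candidates. The jamb is at top (356,207). Next I'll measure poses.

```bash
cat > m.py <<'E'
from h import *
def load(f):
    d=np.load('pics/'+f+'.npz'); return dict(camera_matrix=d['K'],R=d['R'],t=d['t'],image=cv2.imread('pics/'+f))
def blob(im,lo,hi,roi):
    hsv=cv2.cvtColor(im,cv2.COLOR_BGR2HSV); m=cv2.inRange(hsv,lo,hi); k=np.zeros_like(m); x0,y0,x1,y1=roi;k[y0:y1,x0:x1]=m[y0:y1,x0:x1]
    n,l,s,c=cv2.connectedComponentsWithStats(k); i=1+np.argmax(s[1:,4]); p=np.argwhere(l==i)[:,::-1].astype(np.float32)
    return c[i],s[i],cv2.minAreaRect(p),p
E
python3 - <<'E'
from m import *
c=load('top0.png'); s=load('scene0.png')
cc,ss,r,p=blob(c['image'],(3,150,90),(15,255,255),(190,185,215,225)); print(cc,ss,r)
b=cv2.boxPoints(r); P=np.array([atz(c,q,96) for q in b]); print(P.round(0), P.mean(0).round(1))
cc2,ss2,r2,p2=blob(s['image'],(3,150,90),(15,255,255),(370,165,405,205)); print(cc2,r2,atz(s,cc2,90))
print('lidtop corners',[atz(c,(150+u/3,130+v/3),70).round(0).tolist() for u,v in[(90,175),(216,166),(223,294),(97,300)]])
print('yellow',[atz(c,(150+u/3,130+v/3),16).round(0).tolist() for u,v in[(196,338),(272,436),(170,515),(92,417)]])
print('jamb plate',[atz(c,(150+u/3,130+v/3),6).round(0).tolist() for u,v in[(557,192),(655,175),(575,267)]])
print('jamb knuck',[atz(c,(150+u/3,130+v/3),66).round(0).tolist() for u,v in[(613,265),(651,260)]])
print('borept',atz(c,(361.6,218.7),61.5),atz(s,(180.6,192.8),61.5),atz(c,(202.6,206.7),54),atz(s,(386.4,194.4),54),atz(s,(382.9,207.8),0))
print('jar etc',atz(c,(269,146),75),atz(c,(275,172),0))
E
```

```text
[199.6875 205.8125] [197 196   6  21  96] ((199.62759399414062, 206.03103637695312), (20.263099670410156, 4.899683952331543), 85.2363510131836)
[[554. 313.  96.]
 [555. 295.  96.]
 [481. 286.  96.]
 [479. 303.  96.]] [517.5 299.5  96. ]
[388.53571429 185.80357143] ((388.7269592285156, 186.1654052734375), (27.013383865356445, 9.559931755065918), 74.74488067626953) [523.31138135 302.47001713  90.        ]
lidtop corners [[587.0, 381.0, 70.0], [601.0, 225.0, 70.0], [441.0, 210.0, 70.0], [432.0, 364.0, 70.0]]
yellow [[391.0, 250.0, 16.0], [271.0, 151.0, 16.0], [174.0, 273.0, 16.0], [292.0, 375.0, 16.0]]
jamb plate [[587.0, -207.0, 6.0], [611.0, -335.0, 6.0], [489.0, -229.0, 6.0]]
jamb knuck [[484.0, -268.0, 66.0], [491.0, -315.0, 66.0]]
borept [ 483.80275124 -295.34411913   61.5       ] [ 480.95527125 -297.59620449   61.5       ] [521.925045  297.0261121  54.       ] [524.00696639 303.27773191  54.        ] [529.84833168 301.88480048   0.        ]
jar etc [754.85140805  52.84808945  75.        ] [673.09503513  30.11781478   0.        ]
```

```bash
python3 - <<'E'
import cv2
a=cv2.imread('pics/scene0.png'); cv2.imwrite('pics/scc.png',cv2.resize(a[130:270,130:430],None,fx=2.6,fy=2.6,interpolation=cv2.INTER_CUBIC))
E
```

```text
(no output)
```

View pics/scc.png

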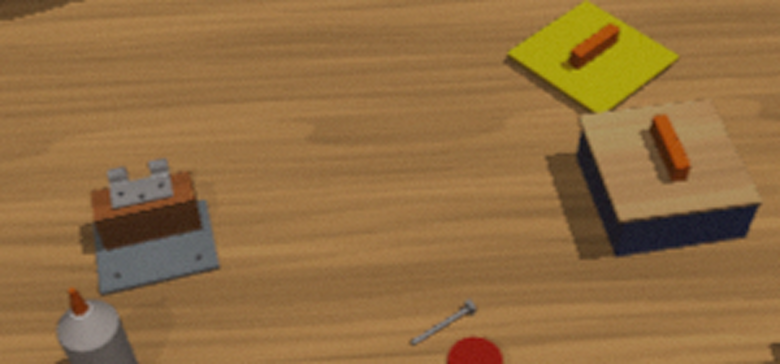

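```bash
cat > go.py <<'E'
import sys
from h import *
def go(X,yaw):
    s=st(); R=Ro.from_euler('xyz',s['ee_rot'],degrees=True); d=np.array(X)-s['ee_pos']
    dy=(yaw-s['ee_rot'][2]+180)%360-180
    Rf=Ro.from_euler('xyz',[-90,0,yaw],degrees=True)
    print('t',round(s['time'],2),'pos',np.round(s['ee_pos'],1),'rot',np.round(s['ee_rot'],1),'f',np.round(s['ft_force'],1),'w',round(float(s['gripper_width']),3),'j',np.round(s['joint_pos'],0))
    print('shift in tool axes now(mm)',R.inv().apply(d).round(1),'after turn',Rf.inv().apply(d).round(1),'turn units',round(-dy/6,2))
if __name__=='__main__': a=list(map(float,sys.argv[1:5])); go(a[:3],a[3])
E
python3 -m creep '[[0,0,0,1.45,0],[0,0,0,1.45,0],[0,0,0.05,0,0],[-0.03,0,0.055,0,0],[-0.04,0,0.05,0,0],[-0.04,0,0.05,0,0],[-0.05,0,0.04,0,0],[-0.06,0,0,0,0],[-0.06,0,0,0,0],[-0.06,0,0,0,0]]'
python3 go.py 520 300 230 -84.5
```

```text
time: 3.2
ee_pos: [461.5, -237.3, 231.5]
ee_rot: [-90.0, -0.0, -84.4]
ft_force: [0.4, 0.3, 0.0]
gripper_width: 0.998
t 3.2 pos [ 461.5 -237.3  231.5] rot [-90.   -0.  -84.4] f [0.4 0.3 0. ] w 0.998 j [ 26.   9.  -4. 106.   1.  65. -63.]
shift in tool axes now(mm) [-529.     1.4  111.1] after turn [-529.3    1.5  109.7] turn units 0.02
```

```bash
python3 - <<'E'
from m import *
c=snap('wrist','w1.png'); print([(d['conf'],d['point']) for d in place_of('wrist','jamb_bore')])
print(np.round(-c['R'].T@c['t'].ravel()),np.round(c['R'],2), c['camera_matrix'])
E
```

```text
[(0.9, [341.1, 162.1])]
[ 543. -230.  375.] [[ 0.1  -1.   -0.  ]
 [-0.95 -0.09  0.31]
 [-0.31 -0.03 -0.95]] [[325.1922621    0.         283.85586415]
 [  0.         325.1922621  204.76914892]
 [  0.           0.           1.        ]]
```

View pics/w1.png

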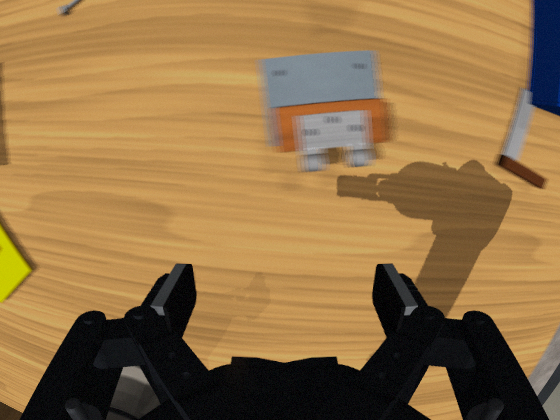

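```bash
python3 -m creep '[[-0.06,0,0.01,0,0],[-0.06,0,0.01,0,0],[-0.06,0,0.01,0,0],[-0.06,0,0.01,0,0],[-0.06,0,0.01,0,0],[-0.06,0,0.012,0,0],[-0.06,0,0.012,0,0],[-0.06,0,0.012,0,0],[-0.049,0,0.012,0,0],[0,0,0.012,0,0]]'
python3 - <<'E'
from m import *
c=snap('wrist','w2.png'); print([(d['conf'],d['point'],atz(c,d['point'],54,True)) for d in place_of('wrist','lid')])
E
```

```text
time: 4.55
ee_pos: [517.9, 303.3, 231.4]
ee_rot: [-90.0, 0.2, -83.9]
ft_force: [0.3, -0.5, 0.6]
gripper_width: 0.999
[(0.86, [286.8, 180.9], array([519.97957499, 301.19668448,  54.        ])), (0.85, [291.1, 334.0], array([323.20313476, 273.79014622,  54.        ]))]
```

View pics/w2.png

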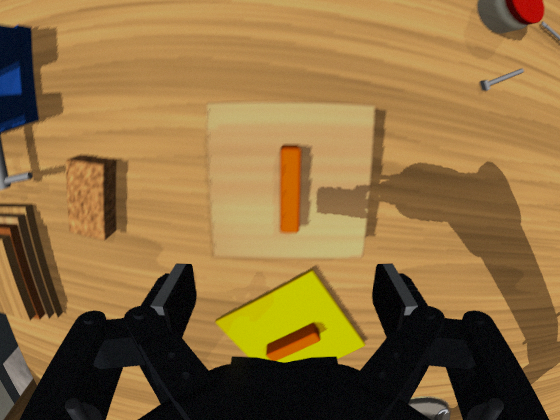

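The w2 image shows the plywood lid, with its handle running from (290,146) to (290,232). The yellow look-alike is below it at (291,330). I'll take the plywood one and fit its handle.

```bash
cat > han.py <<'E'
from m import *
def fit(c,box,z,lo=(3,120,60),hi=(16,255,255)):
    cc,ss,r,p=blob(c['image'],lo,hi,box)
    P=np.array([atz(c,q,z,True)[:2] for q in p],np.float32)
    r=cv2.minAreaRect(P); b=cv2.boxPoints(r); e=[b[1]-b[0],b[2]-b[1]]; e=max(e,key=np.linalg.norm); e=e*np.sign(e[0])
    print('px',ss,'centre',np.round(r[0],1),'size',np.round(r[1],1),'ang',np.degrees(np.arctan2(e[1],e[0])).round(1)); return r
if __name__=='__main__':
    c=load('w2.png'); fit(c,(265,135,315,250),96)
    print('lid top corners',[atz(c,q,70,True).round(1).tolist() for q in [(209,104),(375,107),(362,256),(215,257)]])
    c=load('w1.png')
    print('knuckles', [atz(c,q,70.5,True).round(0).tolist() for q in [(313,158),(358,153)]], 'bore',atz(c,(341.1,162.1),61.5,True))
    print('plate far',[atz(c,q,6,True).round(0).tolist() for q in [(263,61),(373,52)]])
E
python3 han.py; python3 go.py 520 300 100 -85
```

```text
px [ 268  143   45   91 2602] centre [523.6 294.4] size [83.  38.2] ang 13.2
lid top corners [[590.9, 382.5, 70.0], [605.6, 226.6, 70.0], [451.2, 212.6, 70.0], [433.1, 368.9, 70.0]]
knuckles [[493.0, -262.0, 70.0], [503.0, -305.0, 70.0]] bore [ 490.31854095 -291.30525368   61.5       ]
plate far [[587.0, -202.0, 6.0], [614.0, -324.0, 6.0]]
t 4.65 pos [520.7 297.1 230.8] rot [-90.   -0.  -84.4] f [ 0.8 -1.  -0.7] w 1.002 j [ -13.   19.  -27.   95.    9.   68. -126.]
shift in tool axes now(mm) [ -3.  130.8  -0.4] after turn [ -2.9 130.8  -0.4] turn units 0.1
```

```bash
python3 - <<'E'
import cv2
a=cv2.imread('pics/w2.png'); cv2.imwrite('pics/w2c.png',cv2.resize(a[90:270,190:390],None,fx=3,fy=3,interpolation=cv2.INTER_CUBIC))
E
```

```text
(no output)
```

View pics/w2c.png

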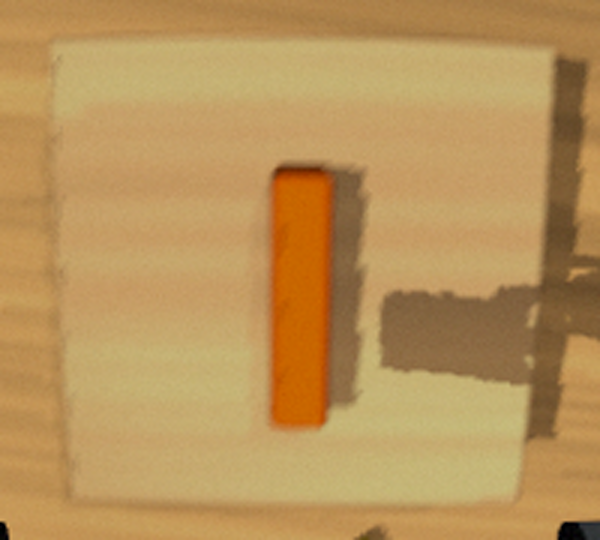

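```bash
python3 - <<'E'
from m import *
c=load('w2.png')
a=atz(c,(290.7,148.5),96,True);b=atz(c,(289.7,231),96,True);print(a,b,(a+b)/2,np.degrees(np.arctan2(*(a-b)[1::-1])))
s=load('w2.png')
L=np.array([atz(c,q,70,True) for q in [(207.5,104),(374.5,106.5),(362.5,256),(213.5,256)]]);print(L.mean(0)); 
for i in range(4): e=L[(i+1)%4]-L[i]; print(np.linalg.norm(e).round(1),np.degrees(np.arctan2(e[1],e[0])).round(1))
E
```

```text
[559.43169352 302.31329463  96.        ] [483.10352663 294.58481797  96.        ] [521.26761007 298.4490563   96.        ] 5.78168053252329
[520.54735522 298.42273995  70.        ]
157.5 -84.5
155.5 -174.4
159.4 96.2
157.4 4.9
```

```bash
python3 -m creep '[[-0.001,0.05,0,0,0],[0,0.05,0,0,0],[0,0.03,0,0,0],[0,0.015,0,0,0],[0,0.01,0,0,0],[0,0,0,0,0],[0,0,0,0,0],[0,0,0,0,0.5],[0,0,0,0,1],[0,0,0,0,1]]' 60; python3 -m creep '[[0,0,0,0,1],[0,0,0,0,1],[0,0,0,0,1]]'; python3 go.py 521 298 75 -84.4
```

```text
time: 5.9
ee_pos: [519.2, 298.9, 76.5]
ee_rot: [-90.0, -0.0, -84.4]
ft_force: [0.7, 0.2, 0.9]
gripper_width: 0.375
time: 6.28
ee_pos: [519.3, 299.1, 76.6]
ee_rot: [-90.0, 0.0, -84.4]
ft_force: [-1.0, 1.0, 2.7]
gripper_width: 0.194
t 6.28 pos [519.3 299.1  76.6] rot [-90.    0.  -84.4] f [-1.   1.   2.7] w 0.194 j [ -15.   28.  -25.  103.   15.   52. -131.]
shift in tool axes now(mm) [1.2 1.6 1.5] after turn [1.2 1.6 1.5] turn units 0.0
```

```bash
python3 -m creep '[[0,-0.01,0,0,1],[0,-0.015,0,0,1],[0,-0.02,0,0,1],[0,-0.025,0,0,1],[0,-0.03,0,0,1],[0,0,0,0,1]]'; python3 - <<'E'
from m import *
snap('wrist','w3.png')
E
python3 go.py 500 0 180 -88
```

```text
time: 7.02
ee_pos: [520.9, 300.3, 179.9]
ee_rot: [-89.6, 0.2, -84.4]
ft_force: [0.4, 0.5, -2.0]
gripper_width: 0.195
t 7.08 pos [519.8 299.3 177.8] rot [-89.8   0.1 -84.4] f [ 0.1  0.3 -2.3] w 0.194 j [ -13.   22.  -26.   98.   11.   62. -128.]
shift in tool axes now(mm) [295.9  -2.6 -49. ] after turn [298.4  -2.2 -30.2] turn units 0.6
```

View pics/w3.png

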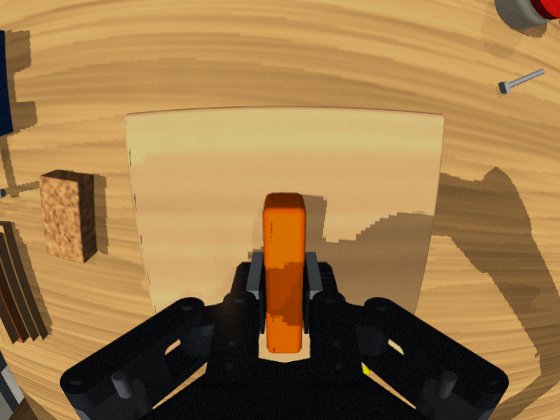

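The lid is gripped and lifted with 2.3 N on the wrist. Now I'll carry it to the middle of the bench.

```bash
python3 -m creep '[[0.03,0,-0.007,0,1],[0.045,0,-0.007,0,1],[0.05,0,-0.007,0,1],[0.05,0,-0.007,0,1],[0.05,0.01,-0.007,0,1],[0.04,0.03,-0.007,0,1],[0.03,0.035,-0.007,0,1],[0,0.035,0,0,1],[0,0.025,0,0,1],[0,0,0,0,1]]'; python3 go.py 500 0 23 -84.4
```

```text
time: 8.32
ee_pos: [496.2, 0.2, 38.7]
ee_rot: [-90.4, 0.0, -84.4]
ft_force: [0.5, -0.4, -2.6]
gripper_width: 0.191
t 8.32 pos [4.962e+02 2.000e-01 3.870e+01] rot [-90.4   0.  -84.4] f [ 0.5 -0.4 -2.6] w 0.191 j [ 10.  22. -18. 118.  10.  41. -99.]
shift in tool axes now(mm) [ 0.6 15.7  3.9] after turn [ 0.6 15.7  3.8] turn units 0.01
```

```bash
python3 -m creep '[[0,0.005,0,0,1],[0,0.005,0,0,1],[0,0.003,0,0,1],[0,0.002,0,0,1],[0,0,0,0,1],[0,0,0,0,1]]'; python3 go.py 500 0 23 -84.4
```

```text
time: 9.07
ee_pos: [499.4, 0.5, 26.4]
ee_rot: [-90.0, -0.0, -84.4]
ft_force: [0.2, 0.0, -2.6]
gripper_width: 0.191
t 9.07 pos [499.4   0.5  26.4] rot [-90.   -0.  -84.4] f [ 0.2  0.  -2.6] w 0.191 j [ 10.  23. -17. 119.  11.  39. -99.]
shift in tool axes now(mm) [0.5 3.4 0.6] after turn [0.5 3.4 0.6] turn units 0.0
```

```bash
python3 -m creep '[[0,0.002,0,0,1],[0,0.001,0,0,1],[0,0,0,0,1],[0,0,0,0,1]]'; python3 go.py 500 0 23 -84.4
```

```text
time: 9.57
ee_pos: [499.3, 0.4, 23.3]
ee_rot: [-90.0, -0.0, -84.4]
ft_force: [-0.4, -0.1, -1.8]
gripper_width: 0.197
t 9.57 pos [4.993e+02 4.000e-01 2.330e+01] rot [-90.   -0.  -84.4] f [-0.4 -0.1 -1.8] w 0.197 j [ 10.  24. -17. 119.  11.  39. -99.]
shift in tool axes now(mm) [0.5 0.3 0.7] after turn [0.5 0.3 0.7] turn units 0.0
```

```bash
python3 -m creep '[[0,0.001,0,0,1],[0,0,0,0,1],[0,0,0,0,0],[0,0,0,0,0],[0,0,0,0,0],[0,0,0,0,0],[0,-0.03,0,0,0],[0,-0.05,0,0,0],[0,-0.05,0,0,0],[-0.02,-0.05,0,0,0]]'; python3 go.py 520 300 230 -84.4
```

```text
time: 10.82
ee_pos: [497.2, 18.9, 203.9]
ee_rot: [-90.0, -0.1, -84.6]
ft_force: [1.2, 0.4, -0.7]
gripper_width: 0.999
t 10.82 pos [497.2  18.9 203.9] rot [-90.   -0.1 -84.6] f [ 1.2  0.4 -0.7] w 0.999 j [ 12.   9. -21. 110.   4.  61. -95.]
shift in tool axes now(mm) [-277.6  -26.4   49.3] after turn [-277.5  -26.1   50.1] turn units -0.03
```

```bash
python3 -m creep '[[-0.05,-0.01,0.01,0,0],[-0.055,-0.01,0.01,0,0],[-0.055,-0.006,0.01,0,0],[-0.055,0,0.01,0,0],[-0.05,0,0.007,0,0],[-0.012,0,0,0,0],[0,0,0,0,0]]'; python3 - <<'E'
from m import *
snap('wrist','w4.png')
for l in ['door_bore','door_block','lid','parts_box']: print(l,[(d['conf'],d['point']) for d in place_of('wrist',l)])
snap('scene','s4.png')
E
python3 go.py 520 300 230 -84.4
```

```text
time: 11.7
ee_pos: [516.5, 300.8, 227.9]
ee_rot: [-90.0, -0.0, -84.3]
ft_force: [-0.5, -0.4, -0.6]
gripper_width: 1.0
door_bore [(0.62, [284.6, 135.7])]
door_block [(0.61, [283.9, 183.6])]
lid [(0.92, [287.6, 333.0]), (0.87, [495.4, 206.3])]
parts_box [(0.4, [283.9, 135.9])]
t 12.0 pos [517.5 298.9 228.4] rot [-90.   -0.1 -84.5] f [-0.9  0.   0.3] w 1.0 j [ -11.   20.  -29.   95.   10.   68. -127.]
shift in tool axes now(mm) [-0.9 -1.6  2.6] after turn [-0.9 -1.6  2.6] turn units -0.02
```

View pics/w4.png

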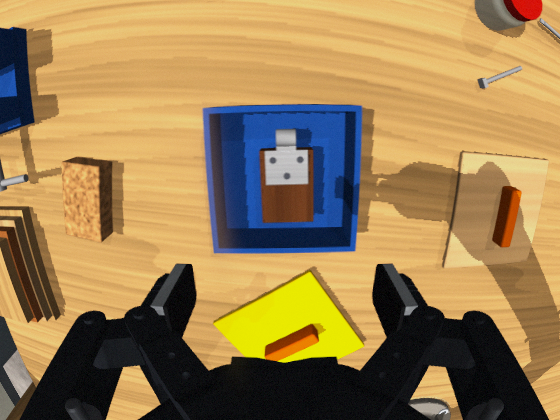

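View pics/s4.png

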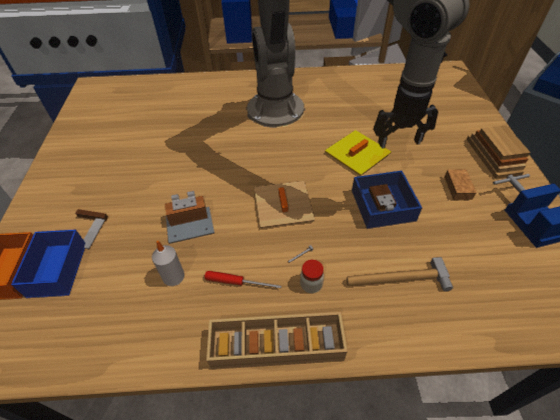

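The lid lies flat at mid-bench (scene 284,203). The door block is in the box at wrist (287,185), with its knuckle at (286,136) pointing away from the robot. Next I'll measure the block's pose.

```bash
python3 - <<'E'
import cv2
a=cv2.imread('pics/w4.png'); cv2.imwrite('pics/w4c.png',cv2.resize(a[120:230,240:340],None,fx=5,fy=5,interpolation=cv2.INTER_CUBIC))
E
```

```text
(no output)
```

View pics/w4c.png

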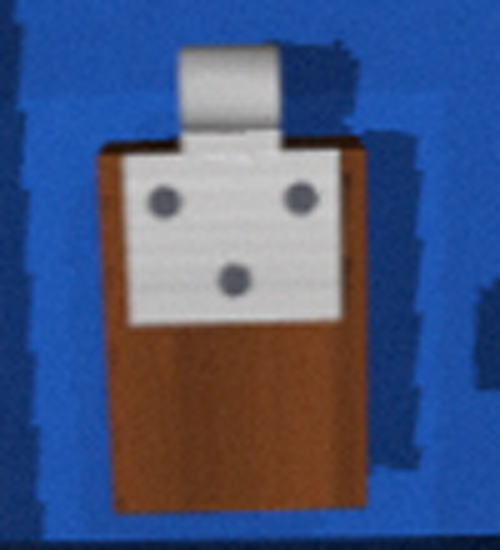

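```bash
python3 - <<'E'
from m import *
c=load('w4.png'); f=lambda u,v,z: atz(c,(240+u/5-.4,120+v/5-.4),z,True)
L=np.array([f(98,153,38),f(366,150,38),f(366,508,38),f(117,512,38)]); print(L.round(1),L.mean(0))
for i in range(4): e=L[(i+1)%4]-L[i]; print(np.linalg.norm(e).round(1),np.degrees(np.arctan2(e[1],e[0])).round(1))
k=np.array([f(179,85,48),f(281,85,48)]);print(k,k.mean(0),np.linalg.norm(k[1]-k[0]))
s=np.array([f(163,202,41),f(302,198,41)]);print('screws ang',np.degrees(np.arctan2(*(s[0]-s[1])[1::-1]))-90,s)
lf=np.array([f(125,155,41),f(342,150,41),f(343,318,41),f(129,325,41)]);print(lf.round(1))
for i in range(4): e=lf[(i+1)%4]-lf[i]; print(np.linalg.norm(e).round(1),np.degrees(np.arctan2(e[1],e[0])).round(1))
B=np.array([atz(c,q,62,True) for q in [(204,108),(361,105),(356,251),(215,253)]]);print('box',B.round(0),B.mean(0))
E
```

```text
[[545.3 329.2  38. ]
 [551.6 274.2  38. ]
 [473.1 264.3  38. ]
 [466.6 318.8  38. ]] [509.15225214 296.62313146  38.        ]
55.4 -83.5
79.1 -172.8
54.8 96.7
79.4 7.6
[[562.14076553 313.75193394  48.        ]
 [564.18790175 293.59736195  48.        ]] [563.16433364 303.67464795  48.        ] 20.258270876475567
screws ang 7.475984531259641 [[536.87045157 314.83143136  41.        ]
 [540.59577022 286.44288333  41.        ]]
[[545.9 323.5  41. ]
 [551.4 279.4  41. ]
 [516.1 275.   41. ]
 [510.  319.5  41. ]]
44.4 -82.9
35.6 -172.9
45.0 97.7
36.1 6.3
box [[586. 384.  62.]
 [604. 236.  62.]
 [452. 216.  62.]
 [435. 367.  62.]] [519.15909003 300.81295886  62.        ]
```

```bash
python3 -m creep '[[0,0,-0.002,-0.27,0.15],[0.001,0.04,0,0,0.15],[0,0.05,0,0,0.15],[0,0.05,0,0,0.15],[0,0.03,0,0,0.15],[0,0,0,0,0.15],[0,0,0,0,0.15]]'; python3 go.py 515 297 9 -82.9
python3 - <<'E'
from m import *
snap('wrist','w5.png')
E
```

```text
time: 12.88
ee_pos: [516.0, 300.1, 59.7]
ee_rot: [-89.9, 0.1, -82.7]
ft_force: [0.3, 1.0, -0.0]
gripper_width: 0.849
t 12.88 pos [516.  300.1  59.7] rot [-89.9   0.1 -82.7] f [ 0.3  1.  -0. ] w 0.849 j [ -14.   30.  -27.  104.   17.   50. -131.]
shift in tool axes now(mm) [ 3.  50.7 -1.5] after turn [ 3.  50.7 -1.4] turn units 0.03
```

View pics/w5.png

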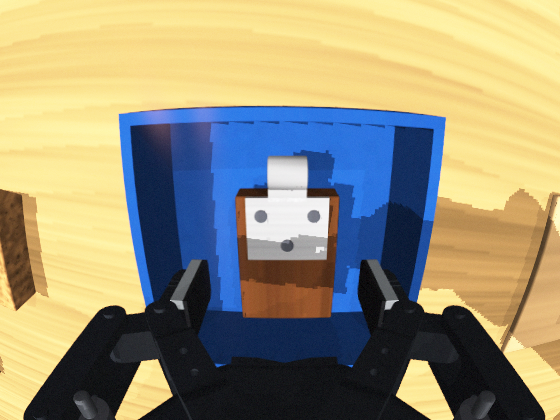

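```bash
python3 -m creep '[[0.002,0.02,-0.001,0,0.15],[0,0.015,0,0,0.15],[0,0.01,0,0,0.15],[0,0.005,0,0,0.15],[0,0,0,0,0.15],[0,0,0,0,0.15]]'; python3 go.py 515 297 9 -82.9
```

```text
time: 13.68
ee_pos: [514.6, 297.6, 8.6]
ee_rot: [-90.0, 0.0, -82.7]
ft_force: [-0.4, -0.9, 0.4]
gripper_width: 0.849
t 13.68 pos [514.6 297.6   8.6] rot [-90.    0.  -82.7] f [-0.4 -0.9  0.4] w 0.849 j [ -15.   34.  -25.  106.   20.   45. -133.]
shift in tool axes now(mm) [ 0.6 -0.4  0.3] after turn [ 0.6 -0.4  0.3] turn units 0.03
```

```bash
python3 -m creep '[[0,0,0,0,0.3],[0,0,0,0,0.5],[0,0,0,0,0.7],[0,0,0,0,0.9],[0,0,0,0,1],[0,0,0,0,1]]' 70; python3 - <<'E'
from m import *
snap('wrist','w6.png')
E
```

```text
time: 14.42
ee_pos: [514.8, 297.8, 9.0]
ee_rot: [-89.9, 0.0, -82.8]
ft_force: [0.3, -0.9, 5.3]
gripper_width: 0.638
```

View pics/w6.png

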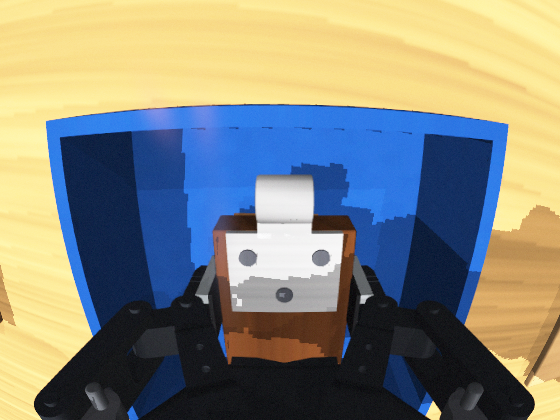

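```bash
python3 -m creep '[[0,-0.005,0,0,1],[0,-0.01,0,0,1],[0,-0.015,0,0,1],[0,-0.025,0,0,1],[0,-0.03,0,0,1],[0,-0.035,0,0,1],[0,-0.03,0,0,1],[0,0,0,0,1],[0,0,0,0,1]]'; python3 - <<'E'
from m import *
snap('wrist','w7.png')
E
python3 go.py 400 -310 150 -80.5
```

```text
time: 15.6
ee_pos: [513.6, 296.7, 157.5]
ee_rot: [-90.1, -0.1, -82.8]
ft_force: [-1.1, -1.0, -1.5]
gripper_width: 0.643
t 15.65 pos [513.4 296.5 156.9] rot [-90.1  -0.1 -82.8] f [-0.1  0.  -2.3] w 0.64 j [ -11.   23.  -29.  100.   13.   60. -128.]
shift in tool axes now(mm) [ 587.4    8.1 -189. ] after turn [ 579.5    6.9 -211.9] turn units -0.38
```

View pics/w7.png

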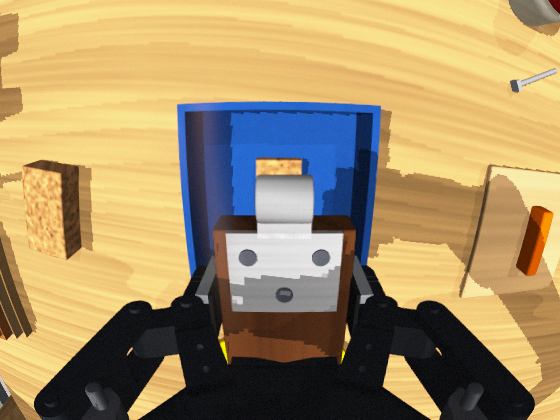

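The block is held and hasn't moved in the grip: the knuckle is at (284,200), the same as before the lift. Now I'll carry it across.

```bash
python3 -m creep '[[0.02,0,-0.005,-0.38,1],[0.035,0,-0.01,0,1],[0.05,0,-0.015,0,1],[0.05,0,-0.02,0,1],[0.055,0,-0.022,0,1],[0.055,0,-0.022,0,1],[0.055,0,-0.022,0,1],[0.055,0,-0.022,0,1],[0.055,0,-0.022,0,1],[0.05,0,-0.02,0,1]]';python3 -m creep '[[0.045,0,-0.02,0,1],[0.035,0,-0.012,0,1],[0.02,0,0,0,1],[0,0,0,0,1],[0,0,0,0,1],[0,0,0,0,1]]'; python3 - <<'E'
from m import *
for n in ['wrist','top','scene']:
  c=snap(n,n+'8.png')
  print([(d['conf'],d['point'],atz(c,d['point'],61.5,n=='wrist').round(1)) for d in place_of(n,'jamb_bore')], [(d['conf'],d['point']) for d in place_of(n,'door_bore')])
E
python3 go.py 400 -310 150 -80.5
```

```text
time: 16.9
ee_pos: [413.7, -207.5, 157.1]
ee_rot: [-90.1, 0.1, -80.5]
ft_force: [1.2, 0.5, -2.4]
gripper_width: 0.64
time: 17.65
ee_pos: [400.9, -307.9, 158.2]
ee_rot: [-90.0, 0.0, -80.3]
ft_force: [0.8, -0.8, -2.5]
gripper_width: 0.644
[] [(0.6, [282.9, 197.3])]
[(0.97, [360.9, 218.8], array([ 483.4, -292.7,   61.5]))] [(0.68, [371.8, 224.3])]
[(0.68, [181.4, 195.2], array([ 490.7, -294.2,   61.5]))] [(0.76, [172.9, 152.4])]
t 18.1 pos [ 400.4 -309.6  158.4] rot [-90.   -0.  -80.5] f [-0.1  0.1 -2.7] w 0.645 j [ 41.  13.  -9. 112.   2.  56. -50.]
shift in tool axes now(mm) [ 0.3  8.4 -0.5] after turn [ 0.3  8.4 -0.5] turn units 0.0
```

View pics/wrist8.png

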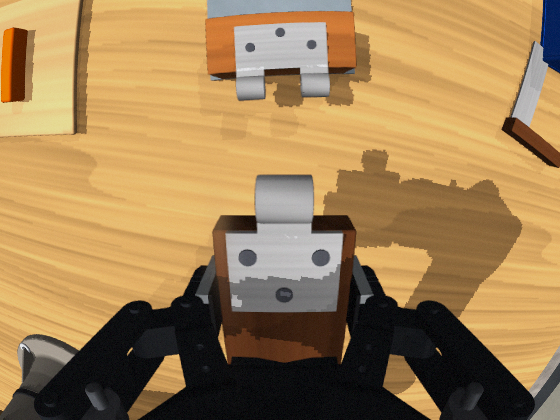

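```bash
python3 - <<'E'
import cv2
a=cv2.imread('pics/wrist8.png'); cv2.imwrite('pics/w8c.png',cv2.resize(a[0:115,195:370],None,fx=4.5,fy=4.5,interpolation=cv2.INTER_CUBIC))
cv2.imwrite('pics/w8d.png',cv2.resize(a[165:325,200:370],None,fx=3.7,fy=3.7,interpolation=cv2.INTER_CUBIC))
E
```

```text
(no output)
```

View pics/w8c.png

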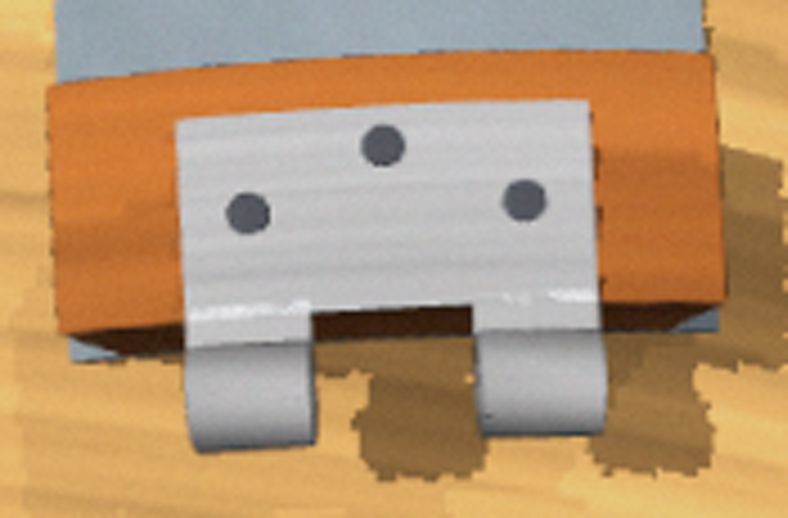

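View pics/w8d.png

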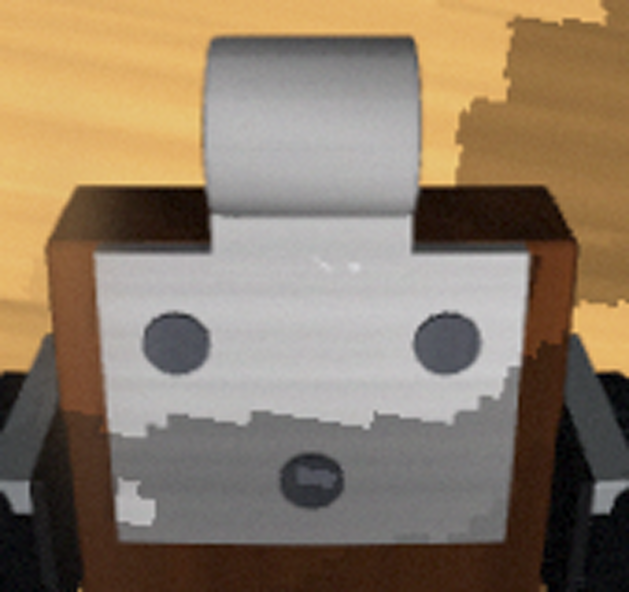

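```bash
cat > fitp.py <<'E'
from m import *
from scipy.optimize import least_squares
def tang(C,cx,cz,r,side):
    d=np.array([C[0]-cx,C[2]-cz]); D=np.linalg.norm(d); a=np.arctan2(d[1],d[0]); b=np.arccos(r/D)
    c=[np.array([cx+r*np.cos(a+s*b),cz+r*np.sin(a+s*b)]) for s in(1,-1)]
    c.sort(key=lambda q:q[0]); return c[1] if side>0 else c[0]   # side>0: larger x
def model(c,p,pts,full):
    # p: x,y,z,roll,pitch,yaw
    R=Ro.from_euler('xyz',p[3:],degrees=True).as_matrix(); T=np.array(p[:3])
    Cw=-np.array(c['R']).T@np.array(c['t']).ravel(); C=R.T@(Cw-T); out=[]
    for q in pts:
        if q[0]=='c': # cyl: cx,cz,y,side
            xz=tang(C,q[1],q[2],9,q[4]); X=[xz[0],q[3],xz[1]]
        else: X=q[1:4]
        out.append(R@np.array(X)+T)
    return np.array(out)
def fitpose(c,pts,uv,p0,free,fish=True):
    p0=np.array(p0,float); uv=np.array(uv)
    def f(v):
        p=p0.copy(); p[free]=v; return (proj(c,model(c,p,pts,0),fish)-uv).ravel()
    r=least_squares(f,p0[free],loss='soft_l1'); p=p0.copy();p[free]=r.x
    print('res',f(r.x).reshape(-1,2).round(1).tolist()); return p
JP=[('p',22,55,60),('p',22,-55,60),('p',-22,55,60),('p',-22,-55,60),('c',-35,61.5,33,-1),('c',-35,61.5,13,-1),('c',-35,61.5,-13,-1),('c',-35,61.5,-33,-1)]
DP=[('p',40,28,18),('p',40,-28,18),('p',40,28,0),('p',40,-28,0),('c',53,19.5,10,1),('c',53,19.5,-10,1)]
def rep(j,d):
    Rj=Ro.from_euler('xyz',j[3:],degrees=True);Rd=Ro.from_euler('xyz',d[3:],degrees=True)
    jb=Rj.apply([-35,0,61.5])+j[:3]; db=Rd.apply([53,0,19.5])+d[:3]
    print('jamb',j.round(2),'bore',jb.round(1)); print('door',d.round(2),'bore',db.round(1))
    print('door->jamb in jamb axes',Rj.inv().apply(jb-db).round(2),'rel rot',(Rj.inv()*Rd).as_euler('xyz',degrees=True).round(2))
    Rt=Ro.from_euler('xyz',st()['ee_rot'],degrees=True); print('in tool axes',Rt.inv().apply(jb-db).round(2))
E
python3 - <<'E'
from fitp import *
c=load('wrist8.png')
g=lambda L,k,o:[(o[0]+u/k-.4,o[1]+v/k-.4) for u,v in L]
ju=g([(48,86),(713,57),(60,332),(723,302),(195,452),(314,444),(482,437),(605,433)],4.5,(195,0))
du=g([(48,243),(576,243),(75,186),(545,186),(208,38),(416,38)],3.7,(200,165))
j=fitpose(c,JP,ju,[515,-290,0,0,0,9],[0,1,5]); rep_j=j
d=fitpose(c,DP,du,[395,-310,169,0,0,9],[0,1,2,3,4,5])
rep(j,d)
d2=fitpose(c,DP,du,[395,-310,169,0,0,9],[0,1,2,5]); rep(j,d2)
E
```

```text
res [[-0.3, -0.8], [0.4, -1.4], [-0.5, 0.4], [1.1, 0.2], [0.1, 0.2], [0.9, 0.2], [-0.7, 0.1], [-0.7, 0.3]]
res [[-0.5, 0.1], [0.2, -0.1], [0.2, -0.0], [-0.0, -0.1], [0.9, 0.0], [-0.7, 0.1]]
jamb [ 527.39 -283.67    0.      0.      0.     12.37] bore [ 493.2 -291.2   61.5]
door [ 3.9432e+02 -3.0903e+02  1.6862e+02  6.0000e-01  3.4000e-01  9.5800e+00] bore [ 446.7 -300.4  187.8]
door->jamb in jamb axes [  47.37   -0.93 -126.31] rel rot [ 0.6   0.34 -2.79]
in tool axes [ -1.43 126.31  47.36]
res [[-0.6, -0.0], [0.2, 0.1], [0.5, -0.3], [0.3, -0.2], [0.5, 0.1], [-1.0, 0.2]]
jamb [ 527.39 -283.67    0.      0.      0.     12.37] bore [ 493.2 -291.2   61.5]
door [ 394.45 -309.21  168.42    0.      0.      9.72] bore [ 446.7 -300.3  187.9]
door->jamb in jamb axes [  47.38   -1.08 -126.42] rel rot [ 0.    0.   -2.64]
in tool axes [ -1.29 126.42  47.37]
```

```bash
python3 -m creep '[[0,0.02,-0.005,-0.45,1],[0,0.035,0,0,1],[0,0.03,0,0,1],[0,0.02,0,0,1],[0,0.005,0,0,1],[0,0,0,0,1],[0,0,0,0,1]]'; python3 - <<'E'
from m import *
for n in ['wrist','scene','top']: c=snap(n,n+'9.png')
a=cv2.imread('pics/wrist9.png'); cv2.imwrite('pics/w9c.png',cv2.resize(a[0:270,150:410],None,fx=2.2,fy=2.2,interpolation=cv2.INTER_CUBIC))
E
python3 go.py 400 -310 150 -77.6
```

```text
time: 18.98
ee_pos: [396.3, -311.1, 49.3]
ee_rot: [-89.9, -0.1, -77.8]
ft_force: [0.1, -0.2, -3.2]
gripper_width: 0.642
t 19.12 pos [ 396.  -310.9   49.1] rot [-89.9  -0.1 -77.8] f [ 0.4 -0.5 -2.4] w 0.646 j [ 40.  21.  -8. 118.   5.  42. -49.]
shift in tool axes now(mm) [ 1.000e-01 -1.009e+02  4.200e+00] after turn [   0.  -100.9    4.1] turn units -0.03
```

View pics/w9c.png

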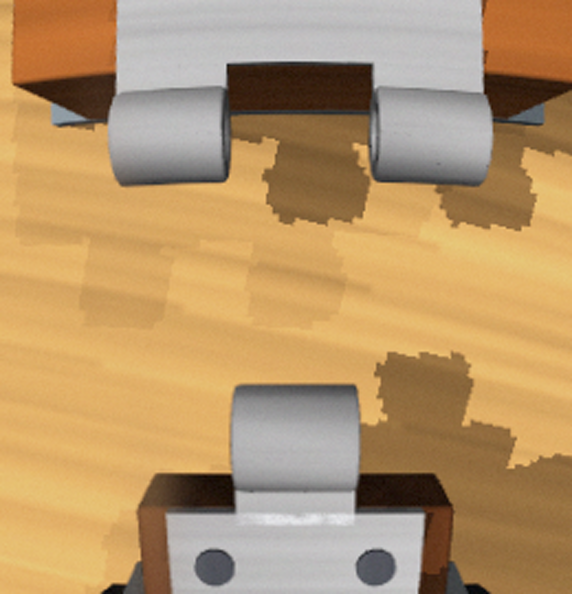

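```bash
python3 - <<'E'
import cv2
a=cv2.imread('pics/wrist9.png'); cv2.imwrite('pics/w9d.png',cv2.resize(a[0:100,145:415],None,fx=2.96,fy=2.96,interpolation=cv2.INTER_CUBIC)); cv2.imwrite('pics/w9e.png',cv2.resize(a[25:90,195:380],None,fx=4.3,fy=4.3,interpolation=cv2.INTER_CUBIC));cv2.imwrite('pics/w9f.png',cv2.resize(a[165:275,200:370],None,fx=4,fy=4,interpolation=cv2.INTER_CUBIC))
E
```

```text
(no output)
```

View pics/w9d.png

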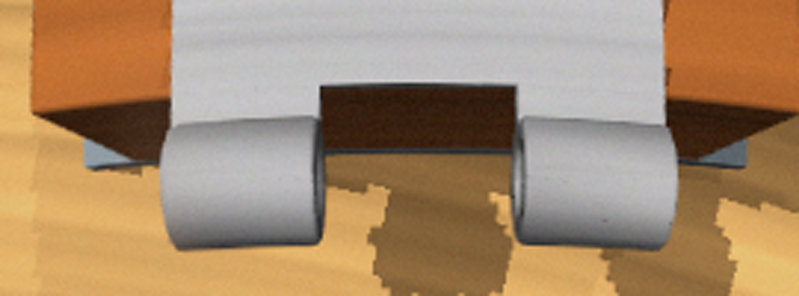

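View pics/w9e.png

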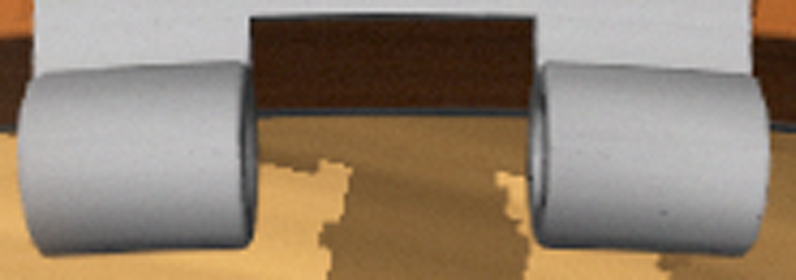

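View pics/w9f.png

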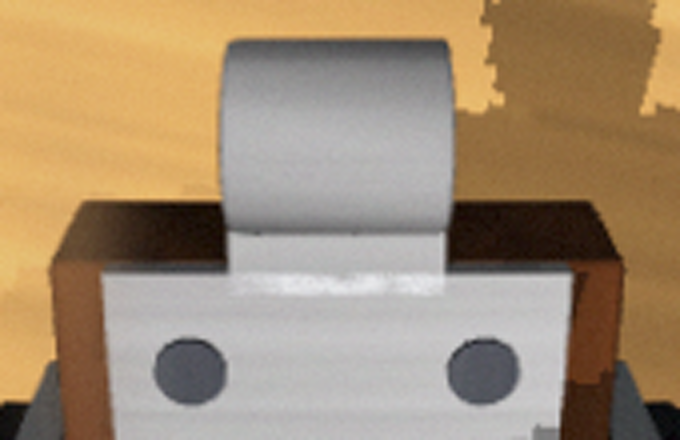

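```bash
cat > f9.py <<'E'
from fitp import *
c=load('wrist9.png')
g=lambda L,k,o:[(o[0]+u/k-.4,o[1]+v/k-.4) for u,v in L]
ju=g([(42,255),(250,247),(543,247),(748,255)],4.3,(195,25))
du=g([(52,262),(622,261),(86,202),(587,202),(225,40),(450,40)],4,(200,165))
j=fitpose(c,JP[4:],ju,[520,-290,0,0,0,12],[0,1,5])
j3=fitpose(c,[JP[2]]+JP[4:],g([(33,113)],2.96,(145,0))+ju,[520,-290,0,0,0,12],[0,1,5]);print(j3)
d=fitpose(c,DP,du,[390,-315,60,0,0,12],[0,1,2,3,4,5])
rep(j,d)
d2=fitpose(c,DP,du,[390,-315,60,0,0,12],[0,1,2,5]); rep(j,d2)
E
python3 f9.py
```

```text
res [[0.7, 0.1], [1.3, -0.1], [-1.6, -0.1], [-0.6, 0.1]]
res [[-0.2, 0.1], [0.8, -0.0], [1.4, -0.2], [-1.5, -0.1], [-0.5, 0.2]]
[ 527.36279548 -284.05133997    0.            0.            0.
   12.31300382]
res [[-0.0, -0.1], [0.1, -0.0], [-0.4, 0.0], [0.4, -0.1], [1.0, 0.1], [-1.0, 0.1]]
jamb [ 527.33 -283.96    0.      0.      0.     12.39] bore [ 493.1 -291.5   61.5]
door [ 3.8935e+02 -3.1284e+02  5.9530e+01  2.0000e-01  1.0400e+00  1.2230e+01] bore [ 441.5 -301.6   78.1]
door->jamb in jamb axes [ 52.63  -1.18 -16.56] rel rot [ 0.2   1.04 -0.15]
in tool axes [ 1.01 16.61 52.61]
res [[-0.1, -0.0], [0.1, 0.1], [-0.4, -0.5], [0.6, -0.6], [0.8, 0.4], [-1.1, 0.4]]
jamb [ 527.33 -283.96    0.      0.      0.     12.39] bore [ 493.1 -291.5   61.5]
door [ 389.67 -312.84   58.93    0.      0.     12.29] bore [ 441.5 -301.6   78.4]
door->jamb in jamb axes [ 52.66  -1.23 -16.93] rel rot [ 0.   0.  -0.1]
in tool axes [ 1.05 16.98 52.64]
```

View pics/scene9.png

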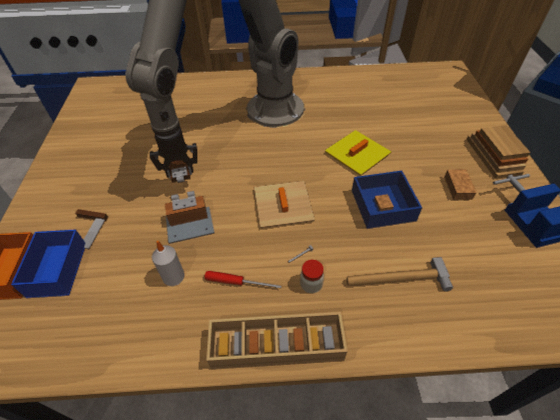

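```bash
python3 - <<'E'
import cv2,numpy as np
for n,i in (('6','w6.png'),('8','wrist8.png'),('7','w7.png')):
    a=cv2.imread('pics/'+i); b=cv2.imread('pics/wrist9.png')
    A=cv2.cvtColor(a,6)[170:270,205:365].astype(np.float32);B=cv2.cvtColor(b,6)[170:270,205:365].astype(np.float32)
    for nm,(y0,y1,x0,x1) in dict(screwL=(80,100,34,56),screwR=(80,100,105,128)).items():
        r=cv2.matchTemplate(A,B[y0:y1,x0:x1],cv2.TM_CCOEFF_NORMED); _,v,_,l=cv2.minMaxLoc(r); 
        f=lambda p,q,s:0.5*(p-s)/(p-2*q+s)
        sx=f(r[l[1],l[0]-1],v,r[l[1],l[0]+1]);sy=f(r[l[1]-1,l[0]],v,r[l[1]+1,l[0]])
        print(i,nm,round(v,3),round(l[0]+sx-x0,2),round(l[1]+sy-y0,2))
a=cv2.imread('pics/w6.png');cv2.imwrite('pics/w6f.png',cv2.resize(a[165:275,200:370],None,fx=4,fy=4,interpolation=cv2.INTER_CUBIC))
E
```

```text
Traceback (most recent call last):
IndexError: index 81 is out of bounds for axis 0 with size 81
```

```bash
python3 - <<'E'
import cv2,numpy as np
b=cv2.imread('pics/wrist9.png');B=cv2.cvtColor(b,6).astype(np.float32)
for i in ('w6.png','w7.png','wrist8.png'):
    A=cv2.cvtColor(cv2.imread('pics/'+i),6).astype(np.float32)
    for nm,(y0,y1,x0,x1) in dict(screwL=(246,268,236,260),screwR=(246,268,309,333),knucktop=(170,180,252,318),frontL=(210,236,208,224),frontR=(210,236,344,360)).items():
        T=B[y0:y1,x0:x1]; r=cv2.matchTemplate(A[y0-4:y1+4,x0-4:x1+4],T,cv2.TM_CCOEFF_NORMED); _,v,_,l=cv2.minMaxLoc(r)
        l=(min(max(l[0],1),7),min(max(l[1],1),7)); f=lambda p,q,s:0.5*(p-s)/(p-2*q+s)
        sx=f(r[l[1],l[0]-1],v,r[l[1],l[0]+1]);sy=f(r[l[1]-1,l[0]],v,r[l[1]+1,l[0]])
        print(i,nm,round(v,3),round(l[0]+sx-4,2),round(l[1]+sy-4,2))
a=cv2.imread('pics/w6.png');cv2.imwrite('pics/w6f.png',cv2.resize(a[165:275,200:370],None,fx=4,fy=4,interpolation=cv2.INTER_CUBIC))
E
```

```text
w6.png screwL 0.981 0.3 0.01
w6.png screwR 0.989 0.16 0.02
w6.png knucktop 0.025 3.05 -3.47
w6.png frontL 0.85 1.74 -3.5
w6.png frontR 0.742 -1.69 -3.5
w7.png screwL 0.989 0.24 -0.05
w7.png screwR 0.99 0.15 -0.04
w7.png knucktop 0.528 3.5 -0.18
w7.png frontL 0.72 2.96 -3.5
w7.png frontR 0.012 -3.43 -3.09
wrist8.png screwL 0.996 0.04 -0.04
wrist8.png screwR 0.998 0.03 -0.02
wrist8.png knucktop 0.995 -0.12 -0.02
wrist8.png frontL 0.994 0.03 0.07
wrist8.png frontR 0.989 0.07 0.02
```

View pics/w6f.png

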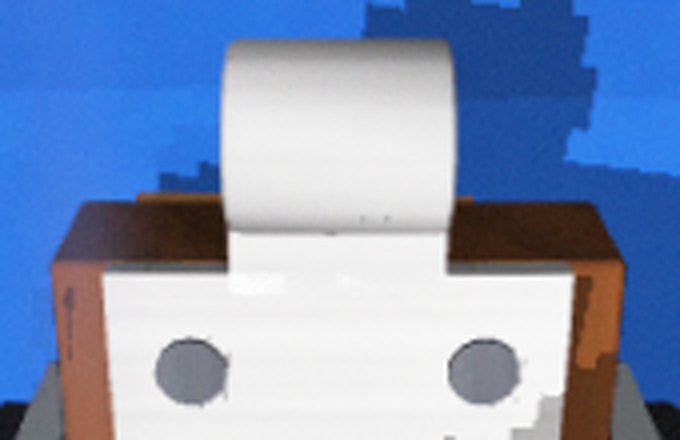

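The block is unmoved in the grip. Two fits agree on the jamb: yaw 12.4, bore (493,-291). I'll lower it, advance partway, then look again.

```bash
python3 -m creep '[[0.001,0.008,0,-0.02,1],[0,0.007,0,0,1],[0,0.003,0,0,1],[0,0,0.01,0,1],[0,0,0.01,0,1],[0,0,0.006,0,1],[0,0,0.004,0,1],[0,0,0,0,1],[0,0,0,0,1],[0,0,0,0,1]]'; python3 - <<'E'
from m import *
c=snap('wrist','wrist10.png')
a=c['image']; cv2.imwrite('pics/w10a.png',cv2.resize(a[70:250,180:385],None,fx=3.3,fy=3.3,interpolation=cv2.INTER_CUBIC))
E
python3 go.py 441 -302 31 -77.6
```

```text
time: 20.38
ee_pos: [424.6, -305.2, 30.3]
ee_rot: [-90.0, -0.0, -77.7]
ft_force: [0.6, 1.3, -1.6]
gripper_width: 0.643
t 20.43 pos [ 424.6 -305.2   30.3] rot [-90.   -0.  -77.7] f [ 0.2 -0.3 -2.5] w 0.647 j [ 38.  24.  -8. 116.   5.  40. -51.]
shift in tool axes now(mm) [ 0.3 -0.7 16.7] after turn [ 0.4 -0.7 16.7] turn units -0.01
```

View pics/w10a.png

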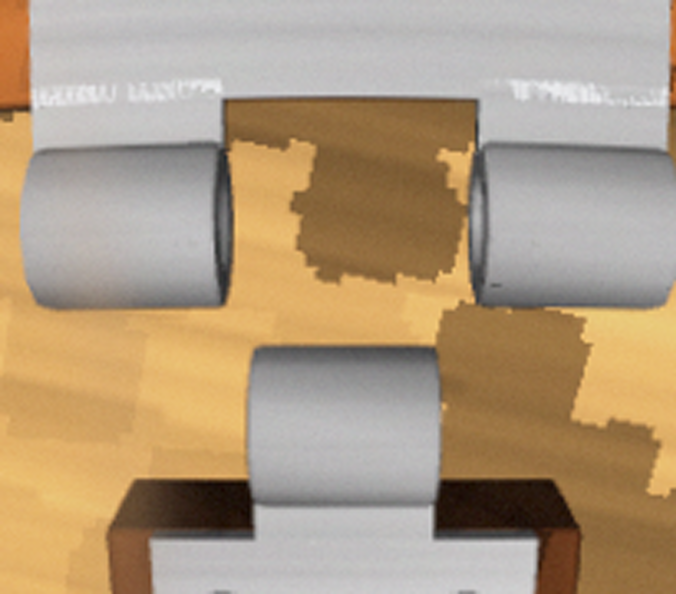

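```bash
python3 - <<'E'
from fitp import *
c=load('wrist10.png')
g=lambda L,k,o:[(o[0]+u/k-.4,o[1]+v/k-.4) for u,v in L]
ju=g([(38,307),(225,306),(478,306),(668,304)],3.3,(180,70))
du=g([(108,533),(580,533),(136,480),(553,480),(252,347),(438,347)],3.3,(180,70))
j=fitpose(c,JP[4:],ju,[520,-290,0,0,0,12],[0,1,5])
d=fitpose(c,DP,du,[420,-310,42,0,0,12],[0,1,2,5]); rep(j,d)
j=fitpose(c,JP[4:],ju,[520,-290,0,0,0,12],[0,1,2,5]);rep(j,d)
E
```

```text
res [[1.9, 0.5], [0.9, -0.4], [-0.8, -0.8], [-2.9, 0.6]]
res [[-0.3, -0.5], [0.5, -0.4], [-0.4, -0.2], [0.4, -0.1], [0.6, 0.5], [-0.9, 0.6]]
jamb [ 527.31 -283.67    0.      0.      0.     12.66] bore [ 493.2 -291.3   61.5]
door [ 418.18 -307.01   40.79    0.      0.     12.34] bore [ 470.  -295.7   60.3]
door->jamb in jamb axes [23.6  -0.84  1.21] rel rot [ 0.    0.   -0.31]
in tool axes [ 0.7  -1.22 23.6 ]
res [[-0.2, 0.6], [0.1, -0.4], [0.5, -0.8], [-0.4, 0.6]]
jamb [ 527.84 -283.61    2.85    0.      0.     12.67] bore [ 493.7 -291.3   64.4]
door [ 418.18 -307.01   40.79    0.      0.     12.34] bore [ 470.  -295.7   60.3]
door->jamb in jamb axes [24.13 -0.91  4.06] rel rot [ 0.    0.   -0.32]
in tool axes [ 0.76 -4.07 24.13]
```

```bash
python3 - <<'E'
import cv2
a=cv2.imread('pics/wrist10.png')
for n,(x0,x1) in dict(L=(180,260),R=(315,395)).items(): cv2.imwrite(f'pics/w10{n}.png',cv2.resize(a[105:170,x0:x1],None,fx=8,fy=8,interpolation=cv2.INTER_CUBIC))
cv2.imwrite('pics/w10D.png',cv2.resize(a[165:240,245:325],None,fx=8,fy=8,interpolation=cv2.INTER_CUBIC))
E
```

```text
(no output)
```

View pics/w10L.png

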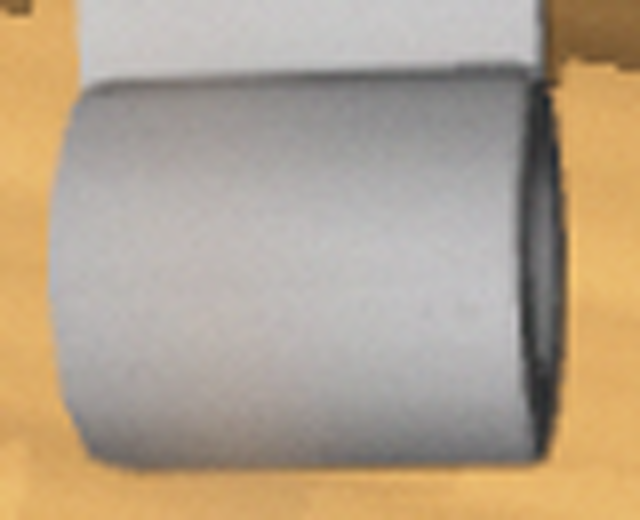

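View pics/w10R.png

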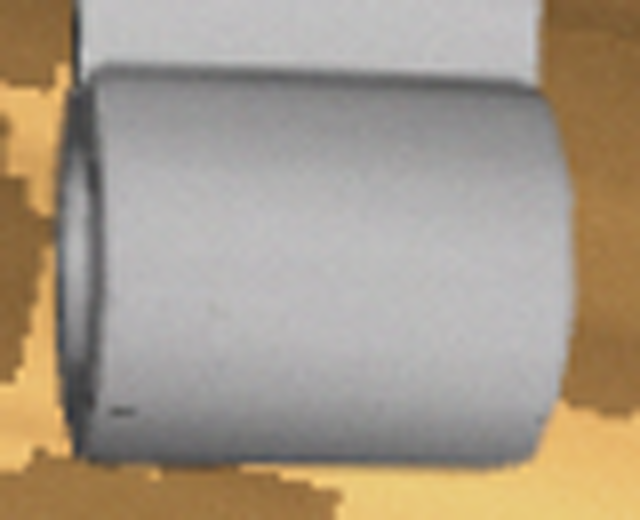

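View pics/w10D.png

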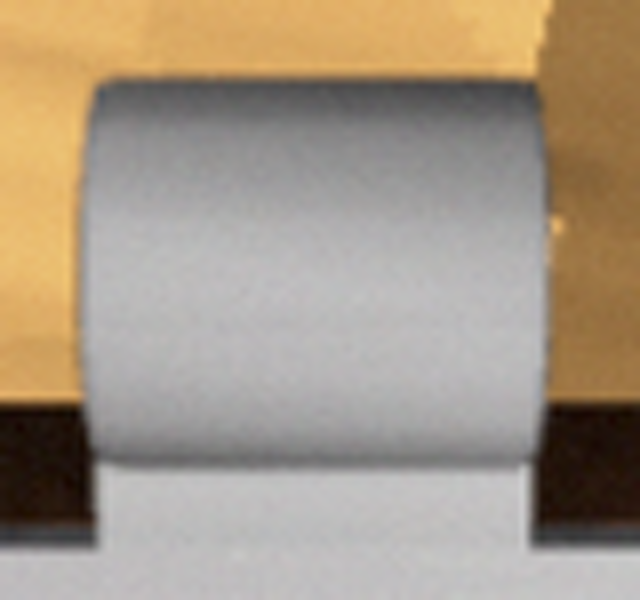

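```bash
cat > ext.py <<'E'
from fitp import *
th=np.linspace(0,2*np.pi,181)
def circ(c,p,cx,cz,y,r=9):
    R=Ro.from_euler('xyz',p[3:],degrees=True).as_matrix()
    X=np.c_[cx+r*np.cos(th),0*th+y,cz+r*np.sin(th)]@R.T+np.array(p[:3]); return proj(c,X,True)
def jm(c,p):
    a,b,e,f=[circ(c,p,-35,61.5,y) for y in (33,13,-13,-33)]
    m=lambda A,B:(A[:,1].max()+B[:,1].max())/2
    return np.array([a[:,0].min(),b[:,0].max(),b[:,0].min(),e[:,0].min(),e[:,0].max(),f[:,0].max(),m(a,b),m(e,f)])
def dm(c,p):
    a,b=circ(c,p,53,19.5,10),circ(c,p,53,19.5,-10)
    return np.array([a[:,0].min(),b[:,0].max(),(a[:,1].min()+b[:,1].min())/2])
def ls(fun,c,obs,p0,free):
    p0=np.array(p0,float)
    def f(v): p=p0.copy();p[free]=v;return fun(c,p)-obs
    r=least_squares(f,p0[free]);p=p0.copy();p[free]=r.x;print('res',f(r.x).round(2));return p
E
python3 - <<'E'
from ext import *
c=load('wrist10.png')
jo=np.array([186.25,250.9,244.9,322.0,328.1,386.6,163.25,162.9])-.44
do=np.array([255.0,313.6,175.0])-.44
for fr in ([0,1,5],[0,1,2,5]):
    j=ls(jm,c,jo,[527,-284,0,0,0,12.4],fr)
    d=ls(dm,c,do,[418,-307,42,0,0,12.35],[0,1,2]); rep(j,d)
E
```

```text
res [-0.57  0.63  0.89 -0.86 -0.73  0.62  0.02 -0.02]
res [-0. -0.  0.]
jamb [ 527.17 -283.73    0.      0.      0.     12.58] bore [ 493.  -291.4   61.5]
door [ 418.24 -306.97   39.88    0.      0.     12.35] bore [ 470.  -295.6   59.4]
door->jamb in jamb axes [23.38 -0.83  2.12] rel rot [ 0.    0.   -0.23]
in tool axes [ 0.72 -2.12 23.38]
res [-0.56  0.63  0.89 -0.87 -0.73  0.6   0.02 -0.02]
res [-0. -0.  0.]
jamb [ 5.2717e+02 -2.8373e+02 -1.0000e-02  0.0000e+00  0.0000e+00  1.2580e+01] bore [ 493.  -291.4   61.5]
door [ 418.24 -306.97   39.88    0.      0.     12.35] bore [ 470.  -295.6   59.4]
door->jamb in jamb axes [23.38 -0.83  2.1 ] rel rot [ 0.    0.   -0.23]
in tool axes [ 0.72 -2.11 23.38]
```

```bash
python3 -m creep '[[0.0007,-0.0008,0,-0.04,1],[0,0,0.005,0,1],[0,0,0.005,0,1],[0,0,0.005,0,1],[0,0,0.004,0,1],[0,0,0,0,1],[0,0,0,0,1],[0,0,0,0,1]]'; python3 - <<'E'
from m import *
c=snap('wrist','wrist11.png')
a=c['image']; cv2.imwrite('pics/w11a.png',cv2.resize(a[90:250,180:395],None,fx=3.6,fy=3.6,interpolation=cv2.INTER_CUBIC))
E
python3 go.py 446 -301 31 -77.5
```

```text
time: 21.42
ee_pos: [443.4, -301.7, 31.1]
ee_rot: [-90.0, -0.0, -77.4]
ft_force: [-0.3, -0.1, -2.1]
gripper_width: 0.643
t 21.48 pos [ 443.4 -301.7   31.1] rot [-90.   -0.  -77.4] f [ 0.4 -0.5 -1.9] w 0.645 j [ 37.  25.  -9. 114.   6.  41. -53.]
shift in tool axes now(mm) [-0.1  0.1  2.7] after turn [-0.1  0.1  2.7] turn units 0.01
```

View pics/w11a.png

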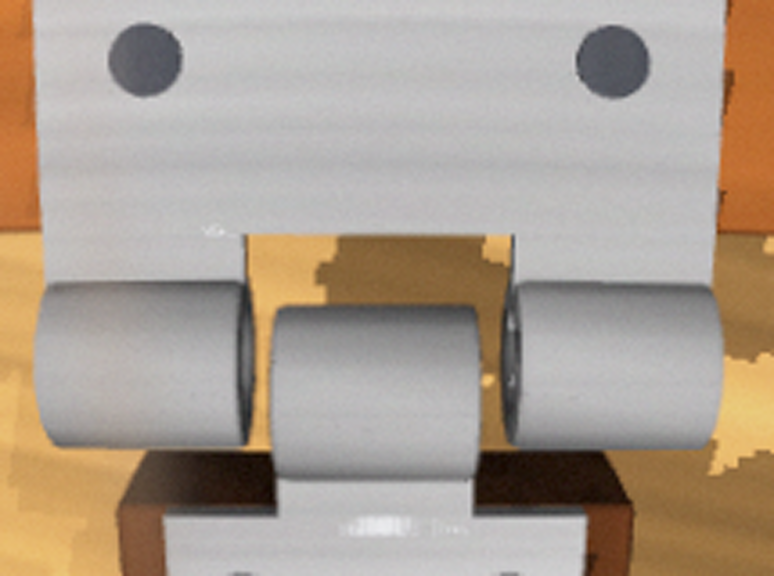

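```bash
python3 -m creep '[[0.0002,0,0.002,0,1],[0,0,0.0015,0,1],[0,0,0.0007,0,1],[0,0,0,0,1],[0,0,0,0,1],[0,0,0,0,1]]'; python3 - <<'E'
from m import *
c=snap('wrist','wrist12.png'); snap('scene','scene12.png')
a=c['image']; cv2.imwrite('pics/w12a.png',cv2.resize(a[90:250,180:395],None,fx=3.6,fy=3.6,interpolation=cv2.INTER_CUBIC))
for n,(x0,x1) in dict(L=(180,265),R=(305,390)).items(): cv2.imwrite(f'pics/w12{n}.png',cv2.resize(a[140:240,x0:x1],None,fx=6,fy=6,interpolation=cv2.INTER_CUBIC))
s=cv2.imread('pics/scene12.png'); cv2.imwrite('pics/s12c.png',cv2.resize(s[140:250,140:240],None,fx=6,fy=6,interpolation=cv2.INTER_CUBIC)[:600])
E
python3 go.py 446 -301 31 -77.5
```

```text
time: 22.22
ee_pos: [447.8, -300.9, 31.1]
ee_rot: [-90.0, -0.0, -77.4]
ft_force: [0.1, -0.7, -1.8]
gripper_width: 0.645
t 22.32 pos [ 447.8 -300.9   31.1] rot [-90.   -0.  -77.4] f [ 0.8 -0.3 -1.7] w 0.645 j [ 36.  26.  -9. 113.   6.  41. -53.]
shift in tool axes now(mm) [-0.3  0.1 -1.8] after turn [-0.3  0.1 -1.8] turn units 0.01
```

View pics/w12a.png

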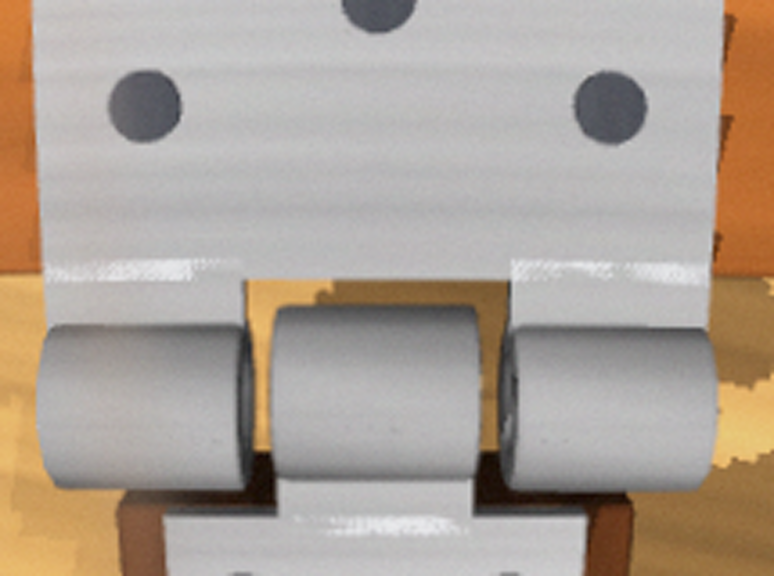

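View pics/s12c.png

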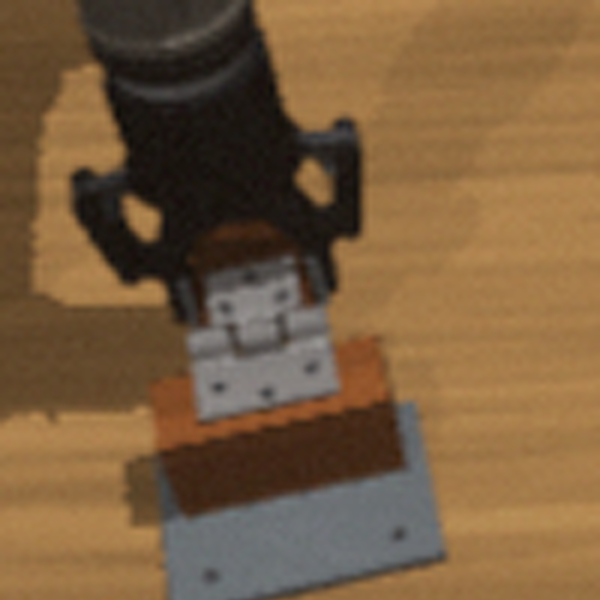

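View pics/w12L.png

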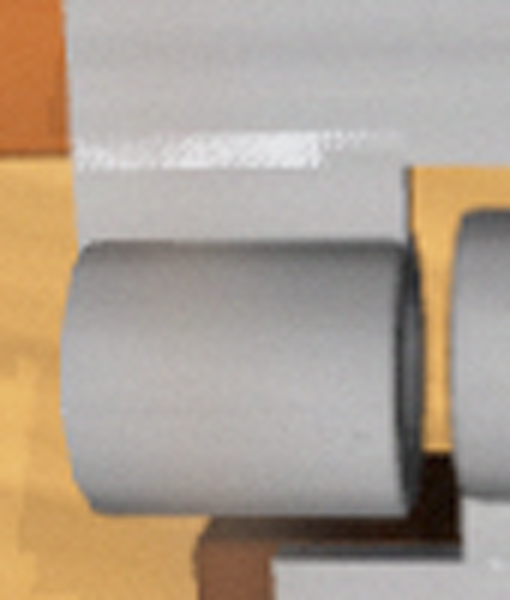

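View pics/w12R.png

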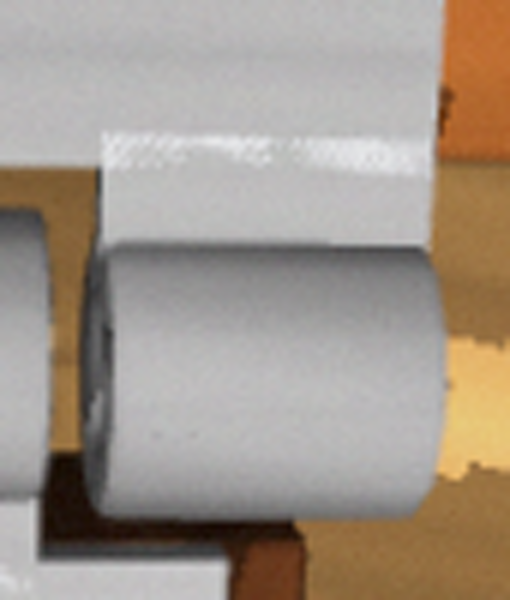

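```bash
python3 - <<'E'
from ext import *
c=load('wrist12.png')
jo=np.array([190.33,250.5,245.8,318.3,323.3,379.0,225.8,226.3])-.42
do=np.array([255.3,313.2,174.8])-.42
g=lambda L,k,o:[(o[0]+u/k-.4,o[1]+v/k-.4) for u,v in L]
uv=np.array(g([(118,505),(634,505),(150,452),(604,452)],3.6,(180,90)))
def both(c,p): return np.r_[dm(c,p),(proj(c,model(c,p,DP[:4],0),True)).ravel()]
for fr in ([0,1,5],[0,1,2,5]):
    j=ls(jm,c,jo,[527,-284,0,0,0,12.4],fr)
    d=ls(both,c,np.r_[do,uv.ravel()],[441,-302,42,0,0,12.35],[0,1,2,5]); rep(j,d)
d=ls(both,c,np.r_[do,uv.ravel()],[441,-302,42,0,0,12.35],[0,1,2,3,4,5]); rep(j,d)
d=ls(both,c,np.r_[do,uv.ravel()],[441,-302,42.2,0,0,12.35],[0,1,5]); rep(j,d)
s=load('scene12.png')
for n in ['jamb_bore','door_bore']: pass
# strap junctions: jamb v, door v
for v,u in ((326,145),(326,610),(479,375)): print(atz(c,(180+u/3.6-.4,90+v/3.6-.4),64,True).round(1), (np.array([[np.cos(.216),np.sin(.216)]])@(atz(c,(180+u/3.6-.4,90+v/3.6-.4),64,True)[:2]-np.array([493.1,-291.4]))).round(1))
E
```

```text
res [-0.9   1.    0.37 -0.77 -0.34  0.65  0.03  0.04]
res [-0.22  0.54  0.63  0.2   0.3  -0.15  0.17 -0.41 -0.58 -0.07 -0.7 ]
jamb [ 526.85 -283.82    0.      0.      0.     12.4 ] bore [ 492.7 -291.3   61.5]
door [ 441.29 -302.87   40.86    0.      0.     12.71] bore [ 493.  -291.2   60.4]
door->jamb in jamb axes [-0.35 -0.04  1.14] rel rot [0.   0.   0.31]
in tool axes [ 0.04 -1.14 -0.35]
res [-0.63  1.08  0.49 -0.85 -0.45  0.38 -0.    0.  ]
res [-0.22  0.54  0.63  0.2   0.3  -0.15  0.17 -0.41 -0.58 -0.07 -0.7 ]
jamb [ 5.2674e+02 -2.8384e+02 -3.1000e-01  0.0000e+00  0.0000e+00  1.2400e+01] bore [ 492.6 -291.4   61.2]
door [ 441.29 -302.87   40.86    0.      0.     12.71] bore [ 493.  -291.2   60.4]
door->jamb in jamb axes [-0.46 -0.04  0.83] rel rot [0.   0.   0.31]
in tool axes [ 0.04 -0.83 -0.46]
res [-0.31  0.27  0.05  0.25 -0.08 -0.13 -0.05 -0.14  0.04  0.06  0.04]
jamb [ 5.2674e+02 -2.8384e+02 -3.1000e-01  0.0000e+00  0.0000e+00  1.2400e+01] bore [ 492.6 -291.4   61.2]
door [ 4.4099e+02 -3.0303e+02  4.1780e+01 -2.6000e-01  1.4000e+00  1.2740e+01] bore [ 493.1 -291.2   60. ]
door->jamb in jamb axes [-0.59 -0.07  1.21] rel rot [-0.26  1.4   0.34]
in tool axes [ 0.07 -1.21 -0.59]
res [-0.6   0.92  0.26 -0.59  0.55  0.64  0.43 -1.03 -0.5   0.55 -0.62]
jamb [ 5.2674e+02 -2.8384e+02 -3.1000e-01  0.0000e+00  0.0000e+00  1.2400e+01] bore [ 492.6 -291.4   61.2]
door [ 441.73 -302.78   42.2     0.      0.     12.71] bore [ 493.4 -291.1   61.7]
door->jamb in jamb axes [-0.9  -0.04 -0.51] rel rot [0.   0.   0.31]
in tool axes [ 0.04  0.51 -0.9 ]
[ 496.1 -267.2   64. ] [8.1]
[ 506.2 -311.9   64. ] [8.4]
[ 485.4 -292.8   64. ] [-7.8]
```

```bash
python3 - <<'E'
from ext import *
c=load('wrist8.png')
g=lambda L,k,o:[(o[0]+u/k-.4,o[1]+v/k-.4) for u,v in L]
ju=g([(48,86),(713,57),(60,332),(723,302),(195,452),(314,444),(482,437),(605,433)],4.5,(195,0))
print(fitpose(c,JP,ju,[515,-290,0,0,0,9],[0,1,2,3,4,5]))
# block lying in box before grasp, wrist view w5: check pitch bias on level block
a=cv2.imread('pics/w5.png'); cv2.imwrite('pics/w5c.png',cv2.resize(a[145:330,225:350],None,fx=3.2,fy=3.2,interpolation=cv2.INTER_CUBIC))
E
```

```text
res [[0.4, -0.2], [-0.5, -0.2], [-0.5, 0.3], [0.9, 0.3], [0.1, -0.0], [1.0, -0.1], [-0.5, -0.1], [-0.6, 0.1]]
[ 524.00455354 -283.57458272   -1.35650121    0.85455227    3.15248199
   12.41749848]
```

View pics/w5c.png

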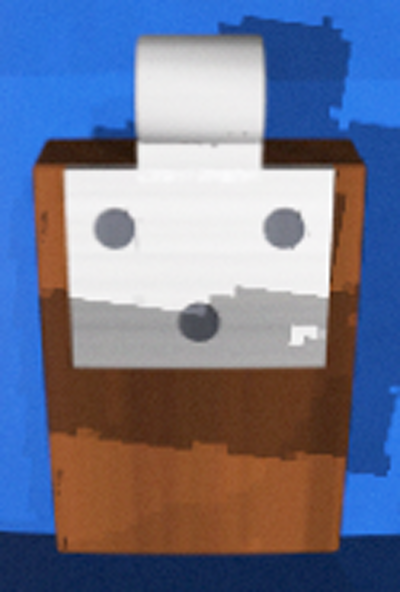

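```bash
python3 - <<'E'
from ext import *
c=load('w5.png')
g=lambda L,k,o:[(o[0]+u/k-.4,o[1]+v/k-.4) for u,v in L]
P=[('p',40,28,18),('p',40,-28,18),('p',-40,28,18),('p',-40,-28,18),('c',53,19.5,10,1),('c',53,19.5,-10,1)]
uv=g([(33,165),(366,165),(58,551),(340,551),(138,36),(263,36)],3.2,(225,145))
for fr in ([0,1,5],[0,1,2,5],[0,1,2,3,4,5]): print(fitpose(c,P,uv,[509,297,20,0,0,7],fr).round(2))
E
```

```text
res [[-0.2, 0.1], [0.4, 0.1], [-0.0, 0.5], [-0.1, 0.4], [0.0, -0.4], [-0.1, -0.4]]
[508.62 297.22  20.     0.     0.     7.37]
res [[0.1, 0.2], [0.2, 0.1], [0.1, 0.1], [-0.3, -0.1], [0.1, -0.2], [-0.2, -0.2]]
[508.37 297.18  19.21   0.     0.     7.37]
res [[0.1, 0.1], [0.2, 0.1], [0.2, 0.0], [-0.2, -0.0], [0.1, -0.2], [-0.3, -0.1]]
[ 5.0836e+02  2.9715e+02  1.9190e+01 -1.1000e-01  3.0000e-02  7.3800e+00]
```

```bash
python3 - <<'E'
from ext import *
g=lambda L,k,o:[(o[0]+u/k-.4,o[1]+v/k-.4) for u,v in L]
c5=load('w5.png'); p5=np.array([508.37,297.18,19.21,0,0,7.37]); R5=Ro.from_euler('z',7.37,degrees=True)
loc=[]
for q in g([(114,229),(284,228),(198,322),(73,367),(327,367)],3.2,(225,145)):
    loc.append(R5.inv().apply(atz(c5,q,19.21+21,True)-p5[:3]))
loc=np.array(loc);print(loc.round(1))
P=DP+[('p',*l) for l in loc]
c=load('wrist8.png')
uv=g([(48,243),(576,243),(75,186),(545,186),(208,38),(416,38),(176,343),(447,343),(311,480),(118,542),(505,543)],3.7,(200,165))
for fr in ([0,1,2,5],[0,1,2,3,4,5]): print(fitpose(c,P,uv,[395,-310,169,0,0,9],fr).round(2))
E
```

```text
[[ 29.8  14.4  21. ]
 [ 29.9 -14.   21. ]
 [ 12.7   0.3  21. ]
 [  3.7  22.4  21. ]
 [  3.7 -22.6  21. ]]
res [[-0.5, 0.0], [0.4, 0.1], [0.6, -0.2], [0.5, -0.2], [0.7, 0.1], [-0.8, 0.1], [-0.3, 0.4], [-0.5, 0.1], [-0.6, 0.2], [-0.0, -0.3], [0.5, -0.4]]
[ 394.48 -309.31  168.46    0.      0.      9.75]
res [[-0.3, -0.0], [0.3, -0.1], [0.3, 0.0], [0.0, -0.0], [1.1, -0.0], [-0.5, 0.0], [-0.1, 0.4], [-0.3, -0.1], [-0.5, 0.2], [-0.2, 0.0], [0.4, -0.5]]
[ 394.26 -309.08  168.58    0.65    0.46    9.55]
```

```bash
python3 - <<'E'
from ext import *
c=load('wrist12.png')
psi=np.radians(12.4)
def rowpts(x,z,y=0,strap=None):
    # jamb-frame axis offset x from nominal bore
    o=np.array([493.0,-291.35]); 
    P=np.c_[x+9*np.cos(th),0*th+y,z+9*np.sin(th)]
    W=np.c_[o[0]+P[:,0]*np.cos(psi)-P[:,1]*np.sin(psi),o[1]+P[:,0]*np.sin(psi)+P[:,1]*np.cos(psi),P[:,2]]
    q=proj(c,W,True); return q[:,1].min(),q[:,1].max()
def W(x,y,z):
    return proj(c,[[493+x*np.cos(psi)-y*np.sin(psi),-291.35+x*np.sin(psi)+y*np.cos(psi),z]],True)[0]
for x in (-1,0,1): print(x,'door mid far/near v',np.round(rowpts(x,61.5),2),'z+1',np.round(rowpts(x,62.5),2),'jambL near',np.round(rowpts(x,61.5,23)[1],2),'R',np.round(rowpts(x,61.5,-23)[1],2),'junction L',W(x+8.87,23,63)[1].round(2),'R',W(x+8.87,-23,63)[1].round(2))
a=c['image'].astype(int).sum(2)/3
def col(u,v0,v1): return a[v0:v1,u-3:u+4].mean(1).round(0).astype(int)
print('door far',list(zip(range(170,180),col(284,170,180))));print('door near',list(zip(range(218,228),col(284,218,228))))
for u in (215,350): print('jamb near',u,list(zip(range(220,232),col(u,220,232))));print('jamb junc',list(zip(range(175,186),col(u,175,186))))
E
```

```text
-1 door mid far/near v [178.39 227.7 ] z+1 [179.04 228.75] jambL near 227.17 R 227.67 junction L 180.49 R 181.03
0 door mid far/near v [175.72 225.15] z+1 [176.34 226.18] jambL near 224.65 R 225.15 junction L 177.77 R 178.31
1 door mid far/near v [173.03 222.59] z+1 [173.63 223.6 ] jambL near 222.12 R 222.62 junction L 175.05 R 175.59
door far [(170, np.int64(96)), (171, np.int64(97)), (172, np.int64(96)), (173, np.int64(97)), (174, np.int64(84)), (175, np.int64(75)), (176, np.int64(83)), (177, np.int64(92)), (178, np.int64(98)), (179, np.int64(108))]
door near [(218, np.int64(155)), (219, np.int64(145)), (220, np.int64(135)), (221, np.int64(124)), (222, np.int64(112)), (223, np.int64(136)), (224, np.int64(181)), (225, np.int64(189)), (226, np.int64(190)), (227, np.int64(190))]
jamb near 215 [(220, np.int64(158)), (221, np.int64(152)), (222, np.int64(144)), (223, np.int64(137)), (224, np.int64(126)), (225, np.int64(119)), (226, np.int64(108)), (227, np.int64(102)), (228, np.int64(96)), (229, np.int64(87)), (230, np.int64(91)), (231, np.int64(94))]
jamb junc [(175, np.int64(185)), (176, np.int64(184)), (177, np.int64(182)), (178, np.int64(180)), (179, np.int64(171)), (180, np.int64(136)), (181, np.int64(117)), (182, np.int64(123)), (183, np.int64(131)), (184, np.int64(138)), (185, np.int64(143))]
jamb near 350 [(220, np.int64(162)), (221, np.int64(155)), (222, np.int64(147)), (223, np.int64(136)), (224, np.int64(124)), (225, np.int64(111)), (226, np.int64(76)), (227, np.int64(24)), (228, np.int64(23)), (229, np.int64(25)), (230, np.int64(43)), (231, np.int64(55))]
jamb junc [(175, np.int64(190)), (176, np.int64(188)), (177, np.int64(188)), (178, np.int64(186)), (179, np.int64(177)), (180, np.int64(141)), (181, np.int64(94)), (182, np.int64(101)), (183, np.int64(109)), (184, np.int64(122)), (185, np.int64(131))]
```

Wrist edge comparison puts the door knuckle about 1.3 mm too far forward, and sideways it is centred. I'll back it off.

```bash
python3 -m creep '[[0,0,-0.0013,0.03,1],[0,0,0,0,1],[0,0,0,0,1],[0,0,0,0,1],[0,0,0,0,1],[0,0,0,0,1]]'; python3 go.py 446.5 -301 31 -77.5; python3 - <<'E'
from ext import *
c=snap('wrist','wrist13.png'); s=snap('scene','scene13.png'); t=snap('top','top13.png')
a=c['image'].astype(int).sum(2)/3
def edge(u,v0,v1):
    p=cv2.GaussianBlur(a[v0:v1,u-4:u+5].mean(1)[:,None],(1,3),0).ravel(); d=np.diff(p); i=np.argmax(abs(d)); return v0+i+.5,round(d[i])
print('door far',edge(284,168,182),'door near',edge(284,216,230))
for u in (215,350): print('jamb near',u,edge(u,216,232),'junc',edge(u,168,186))
cv2.imwrite('pics/w13a.png',cv2.resize(c['image'][90:250,180:395],None,fx=3.6,fy=3.6,interpolation=cv2.INTER_CUBIC))
cv2.imwrite('pics/s13c.png',cv2.resize(s['image'][165:220,155:215],None,fx=10,fy=10,interpolation=cv2.INTER_CUBIC))
E
```

```text
time: 23.08
ee_pos: [446.6, -301.2, 31.1]
ee_rot: [-90.0, -0.0, -77.6]
ft_force: [0.4, -0.3, -2.8]
gripper_width: 0.641
t 23.07 pos [ 446.6 -301.2   31.1] rot [-90.   -0.  -77.6] f [ 0.4 -0.3 -2.8] w 0.641 j [ 36.  25.  -8. 113.   6.  41. -53.]
shift in tool axes now(mm) [-0.2  0.1 -0.1] after turn [-0.2  0.1 -0.1] turn units -0.01
door far (np.float64(179.5), 11) door near (np.float64(223.5), 30)
jamb near 215 (np.float64(220.5), -8) junc (np.float64(176.5), -27)
jamb near 350 (np.float64(222.5), -32) junc (np.float64(176.5), -38)
```

View pics/w13a.png

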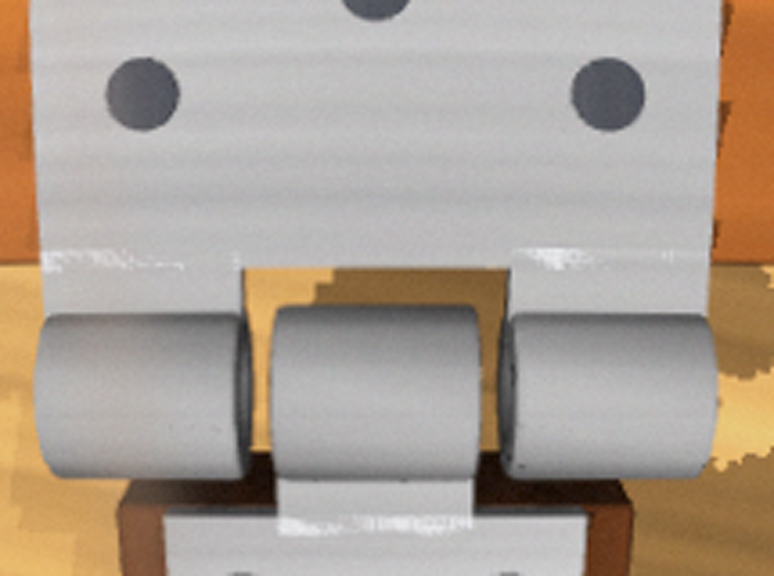

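View pics/s13c.png

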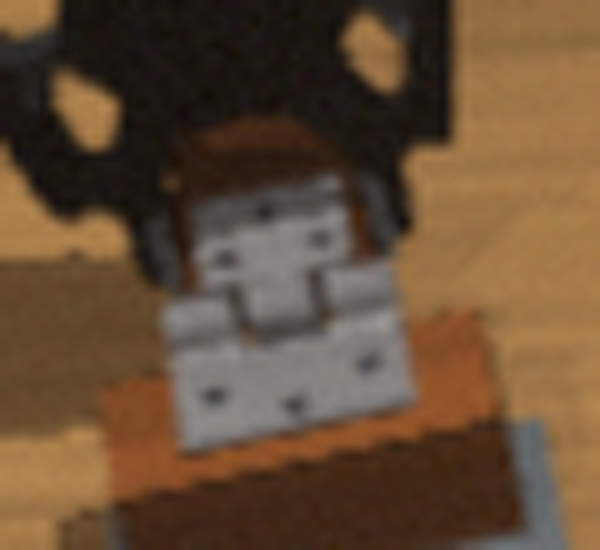

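```bash
python3 -m creep '[[0,0,0,0,1],[0,0,0,0,1]]'; python3 -c "
from rig import arm; print(arm.sign_off())"
```

```text
time: 23.48
ee_pos: [446.5, -301.2, 31.1]
ee_rot: [-90.0, -0.0, -77.6]
ft_force: [-0.3, 0.4, -1.7]
gripper_width: 0.645
the job is handed in; nothing more can be done
None
```

I handed the job in at 23.5 s, with the gripper holding the door block in the air and its knuckle between the two jamb knuckles. The plywood lid lies flat on the free bench between the box and the jamb. I did not touch the yellow look-alike lid or the other things.

Last checks:
- **Sideways:** the gaps on either side of the door knuckle match, 18 against 19 pixels in the enlarged wrist picture.
- **Front to back:** the front edges of the three knuckles line up within about 1 pixel, roughly 0.3 mm. That followed a 1.3 mm step back after the previous look.
- **Square:** the tool yaw puts the block at 12.4°, the same as the fitted jamb yaw.
- **Not leaning:** the wrist force is only the block's weight, about 2 N, with no side load.
- **Height:** working from the pick-up height, the underside is at about 42.1 mm against the wanted 42.
- **Other things:** I last looked over the rest of the bench in a scene picture taken just before the block went in, and everything seen there was in place.

Checks that disagreed:
- **Height from the camera:** raw wrist-camera fits put the block about 1 mm lower. They read about 0.8 mm low on the block while it lay in the box, so I trusted the arm's own measure.
- **Level:** some fits showed 0.3–1.4° of nose-down tilt. The same kind of fit tilted the fixed jamb by 3°, so I took this as camera error. The tool itself reads vertical, and the block had not moved in the grip.

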